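# Change over the tilted lens-carrier inspection rest

## Task

Release the hold-down of the sloping rest by loosening the yellow valve knob by at least half a turn (it has a left-hand thread: it loosens clockwise), then take every finished carrier (white with green bands) off the sloping rest and lay it flat on its underside, right way up, inside the white outgoing tray. Then load every waiting coloured carrier onto the sloping rest, one to a bay and lenses up, lying flat on the slope with its long side fully home against the ledge and its end pushed up against the brass side stop of its bay (the stop at the bay's left end as the robot sees it), and let go of them. When all are loaded, screw the valve knob fully tight again and after that press the red start button fully down and leave the carriers in place; do not shift the bystanders (loupe, bottle, dish, jar).

Things in the scene. Friction and masses are not known exactly. Their poses are not given: they have to be found in the camera images.
- fresh1: orange lens carrier waiting on the mat (may be absent), two round lenses on its top; a block 96 mm long (its own x), 44 mm wide (its own y), 36 mm high (its own z), 0.25 kg; origin at the centre of its underside; the block looks and works the same turned end for end
- fresh2: red lens carrier waiting on the mat (may be absent), two round lenses on its top; a block 96 mm long (its own x), 44 mm wide (its own y), 36 mm high (its own z), 0.25 kg; origin at the centre of its underside; the block looks and works the same turned end for end
- fresh3: yellow lens carrier waiting on the mat (may be absent), two round lenses on its top; a block 96 mm long (its own x), 44 mm wide (its own y), 36 mm high (its own z), 0.25 kg; origin at the centre of its underside; the block looks and works the same turned end for end
- done1: finished carrier, white with three green bands (may be absent), starts on the sloping rest in bay 1; a block 96 mm long (its own x), 44 mm wide (its own y), 36 mm high (its own z), 0.25 kg; origin at the centre of its underside; the block looks and works the same turned end for end
- done2: finished carrier, white with three green bands (may be absent), starts on the sloping rest in bay 2; a block 96 mm long (its own x), 44 mm wide (its own y), 36 mm high (its own z), 0.25 kg; origin at the centre of its underside; the block looks and works the same turned end for end
- done3: finished carrier, white with three green bands (may be absent), starts on the sloping rest in bay 3; a block 96 mm long (its own x), 44 mm wide (its own y), 36 mm high (its own z), 0.25 kg; origin at the centre of its underside; the block looks and works the same turned end for end
- rest: fixed sloping rest of aluminium and blue, 376 mm wide, three bays side by side (1, 2, 3 from the robot's right to its left); origin at the centre of its underside. Surface slopes 0.44 rad (25 degrees), falling towards the robot to a dark ledge 8 mm high and 8 mm thick that runs the whole width. A carrier lies with its long side on the ledge, either way round
- bay1 (a point): bay 1: point on the sloping surface where a carrier's origin lies when fully home; axes x up the slope, y along the ledge to this bay's brass side stop (robot's left), z square off the surface. A home carrier's own x lies along this y. In these axes (mm): ledge face x = -22, upper edge of surface x = 70; stop face y = 48, 12 high, 8 thick, x = -11 to 19
- bay2 (a point): bay 2: point, axes and stop as for bay 1. Each bay has 18 mm (bay 1: 16 mm) more length than a carrier; at its other end (y = -66 mm) is the back of the stop of the bay before; bay 1 has no stop there, only the end of the rest
- bay3 (a point): bay 3: point, axes and stop as for bay 1, spare length as for bay 2
- tray_in (a point): centre of the inner floor (5 mm above the table) of the white outgoing tray, fixed; inside 190 mm along its x and 140 mm along its y, walls 5 mm thick, rim 30 mm above the table; two carriers fit side by side with their lengths along the tray's y
- start_top (a point): centre of the top of the red round start button, 36 mm across, on the end nearer the robot of a grey box 180 x 110 x 45 mm fixed to the table; pressed straight down
- start (a joint): travel of the start button: 0 up, 0.006 m fully down; a spring of 5 N at full travel brings it back up
- valve_grip (a point): on the axis of the yellow valve knob, 7 mm below the top of its upright grip bar (51 mm long, 14 mm thick, 32 mm high, standing on a disc 54 mm across and 8 mm high), on the far end of the grey box; axis vertical; this point turns with the knob and its x axis lies along the bar
- valve (a joint): turn of the valve knob: 0 = screwed tight (stop), grows as it is turned clockwise seen from above, which loosens it (left-hand thread), to its other stop at 4.2 rad; counter-clockwise tightens. Stays where it is left, about 0.04 N m of friction
- loupe: black loupe, a short cylinder 44 mm across, 32 mm high, origin at the centre of its underside; stands among the waiting carriers. A bystander.
- bottle: clear bottle 56 mm across, 120 mm high, origin at the centre of its underside. A bystander.
- dish: white dish 90 mm across, 25 mm high, origin at the centre of its underside. A bystander.
- jar: jar with a blue cap, 60 mm across, 70 mm high, origin at the centre of its underside. A bystander.
There are look-alikes about, which are no part of the job. What is shaped like the part that bears start_top but blue is not meant.

How it is judged:
By the outcome, as a careful person would: the job done as asked, in the order asked, and still so for the second after the job is handed in, with the robot touching nothing.
Of done1, done2, done3 only 1 to 2 are there at a start; the rules pass over those that are not, and their reading is None.
Of fresh1, fresh2, fresh3 only 2 to 3 are there at a start; the rules pass over those that are not, and their reading is None.
At some moment in a run one of fresh1, fresh2, fresh3, done1, done2, done3 may be knocked a few centimetres aside while the robot is not near it.
Once in a run the grip may slacken for a moment while it holds something.
It also fails if it takes over 210 s, if anything falls off the work surface, if the arm or the gripper's body presses on something with over 40 N, if the wrist force passes 120 N, or if a joint passes its speed limit or range.

## Robot

A 6-joint arm with a two-finger parallel gripper is mounted at the origin on the work surface. World frame = base frame: x ahead of the robot, y to its left, z up, the work surface at z = 0. Lengths are in mm, angles in rad, forces in N, time in s.
With the tool pointing down it reaches from about 300 to 750 mm from the base axis. Payload 8.5 kg.
Tool frame: the origin (TCP) lies at the very end of the fingers, on their centre line; the grasp point (between the pads) lies 19 mm behind it; z points along the fingers, y is the line along which they close (so a half turn about z gives the same grasp; the last joint's range is limited). The gripper opens to 88 mm and grips with 3 to 60 N. Pads are 18 mm wide; open, the fingers measure 123 mm over their backs; the gripper's body (75 mm by 187 mm) begins 45 mm behind the grasp point.
Start: joints at [-1.491, 0.381, 1.297, -0, 1.464, -0.215], TCP at [159.796, -526.256, 238.748] pointing down, gripper open.
Joint ranges: [-3.11, 3.11], [-0.89, 2.33], [0.22, 2.48], [-1.42, 4.56], [0.17, 2.85], [-2.88, 2.88]. Speed limits (rad/s): [2.39, 2.39, 3.14, 3.14, 3.14, 3.14].

## Interface

Orientations are given as a rotation vector (axis times angle).
In Python, from bench import robot gives the robot as it stands.
- The arm moves only by the tool jog_arm, never from a script. Its argument "targets" is a list of rows, each a list of 2 entries, a list of its own where there are three numbers: the shift along the tool's x, y, z as a fraction of full scale, then the turn, a rotation vector about the tool's x, y, z as a fraction of full scale. In form: [[[x, y, z], [ax, ay, az]], ...]. A call has 1 to 8 rows; each row shifts and turns the commanded pose from where the row before left it, along the tool's axes as they then stand; what a row does not reach is not made up. Full scale, the value 1, is 0.15 m for a shift and 90 degrees for a turn. A row lasts 1/8 s, in which the tool goes at most 62.5 mm and 10.7 degrees, less where a joint would pass 70% of its speed; a pose out of reach is approached as far as the arm can. A call with a number of a shift or a turn outside -1 to 1 is refused whole. A call with a gripper value outside its range is refused whole. "hand" is the opening, from 0 (shut) to 1 (fully open), set as the call begins (left out, the last holds). The fingers move at their own pace and stop on an object; "newtons" is the grip in N (left out, the last holds). Time passes only in rows, so rows that do not move let the fingers close. It gives the time, the measured TCP pose, the force, the opening and the grip force at its end, in the units of the state.
- robot.state(): the state, without advancing time (a new reading comes with each control period).
- robot.snapshot(name): name is "scene" or "top" or "wrist"; returns the picture (400x640x3 uint8, red, green, blue); there is no depth.
- robot.calibration(name): a dict with "fovy" (degrees; the focal length in pixels is half the picture's height over the tangent of half this angle, whatever the lens; pixels are square), "cx", "cy" (the principal point, pixels), "T" (4x4, takes a point from camera to world coordinates). Camera axes: x right, y down, z forward; pixel columns grow to the right and rows downward; lengths in mm; the calibration is good to about 2 mm. A picture is of the moment at which its call begins: read the wrist's pose just before it. calibration takes no time and is no camera call; for the wrist camera it gives the pose at the moment of the call.
- robot.close_job(): hands the job in; it is judged then, once.
The state is a dict: "time_s": time; "joints": joint angles; "joint_vel": joint speeds; "joint_torque": joint torques, N m; "position": TCP position; "tool_rot": TCP orientation; "force": force on the tool from outside, world axes, zero at the start; "ft_torque": the same for the moment, N m; "opening": finger opening in mm; "grip_force": force on a finger pad.
Only numpy, scipy, OpenCV 4.12 (cv2) and the standard library are available. Lean on these libraries where they do the work, as an engineer would, in place of code of your own. Each camera call takes 0.05 s, during which the arm holds its last target. There are 200 camera calls.

## Working session

There is one attempt and no reset: what is moved stays moved. The work goes in short steps, Python scripts to look and compute and a tool call to move; the robot and the scene stay as the last step left them, time stands still between calls to the robot, and variables do not carry over. Pictures are saved under pics/ and viewed, at most 14 in all, crops included, and the job is handed in when it is done.

Besides the shell and the picture viewer there is one more tool, called after "Request:" by a JSON object that holds its "method" and its "body". jog_arm: Moves the arm, as the interface text tells. Shift numbers are shares of 0.15 m and turn numbers shares of 90 degrees, none past 1 either way. Its arguments: {"type":"object","properties":{"targets":{"type":"array"},"hand":{"type":"number"},"newtons":{"type":"number"}},"required":["targets"]}

```bash
mkdir -p pics; ls; cat > h.py <<'E'
import numpy as np, cv2
from scipy.spatial.transform import Rotation as R
from bench import robot
def snap(n,f):
    c=robot.calibration(n); im=robot.snapshot(n); cv2.imwrite('pics/'+f+'.png',im[:,:,::-1]); np.save('pics/'+f+'.npy',im); np.save('pics/'+f+'_c.npy',c,allow_pickle=True); return im,c
def load(f): return np.load('pics/'+f+'.npy'),np.load('pics/'+f+'_c.npy',allow_pickle=True).item()
def ray(c,u,v):
    f=200/np.tan(np.radians(c['fovy'])/2); T=np.array(c['T'])
    d=T[:3,:3]@np.array([(u-c['cx'])/f,(v-c['cy'])/f,1]); return T[:3,3],d/np.linalg.norm(d)
def onz(c,u,v,z):
    o,d=ray(c,u,v); return o+d*(z-o[2])/d[2]
def proj(c,p):
    f=200/np.tan(np.radians(c['fovy'])/2); T=np.array(c['T']); q=T[:3,:3].T@(np.array(p)-T[:3,3]); return np.array([c['cx']+f*q[0]/q[2],c['cy']+f*q[1]/q[2]])
E
python3 - <<'E'
from h import *
for n in('scene','top'):
    im,c=snap(n,n+'0'); print(n,c['fovy'],c['cx'],c['cy'],np.round(c['T'],3).tolist())
print(robot.state())
a=cv2.imread('pics/scene0.png');b=cv2.imread('pics/top0.png')
E
```

```text
pics
scene 54.96825448333769 321.76676318775543 202.1261087541417 [[0.796, 0.485, -0.363, 865.813], [0.606, -0.647, 0.463, -513.952], [-0.01, -0.588, -0.809, 941.302], [0.0, 0.0, 0.0, 1.0]]
top 57.364033359194266 323.37576492155 207.07499311754586 [[-0.012, -0.985, 0.17, 288.31], [-1.0, 0.01, -0.009, 11.184], [0.007, -0.17, -0.985, 1097.232], [0.0, 0.0, 0.0, 1.0]]
{'time_s': 0.1, 'joints': array([-1.49128928e+00,  3.81107641e-01,  1.29815232e+00,  2.02223131e-05,
        1.46354581e+00, -2.15328616e-01]), 'joint_vel': array([ 0.00123708, -0.00277791, -0.00327251, -0.00110882, -0.00012976,
        0.00103049]), 'joint_torque': array([ 2.81885412e-03, -4.38645422e+01, -2.24912739e+01,  7.14232237e-02,
        3.42149008e-02, -7.47373133e-05]), 'position': array([ 159.78883234, -526.02984264,  238.22177714]), 'tool_rot': array([-3.10632252e+00, -4.61270188e-01, -1.60754146e-04]), 'force': array([ 0.37662357,  0.06184935, -0.36432246]), 'ft_torque': array([-0.04925255,  0.0223657 ,  0.06207121]), 'grip_force': 0.0, 'opening': 88.3624944386819}
```

View pics/top0.png

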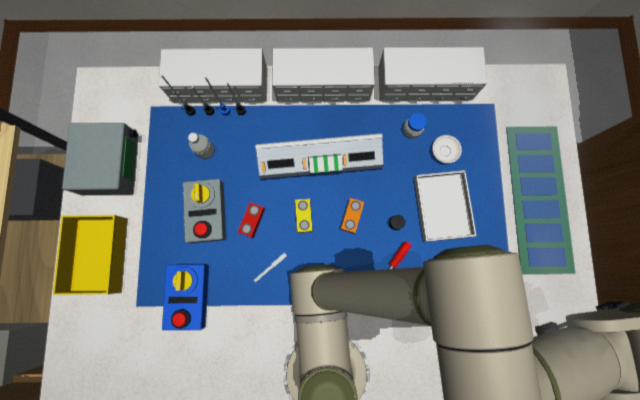

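View pics/scene0.png

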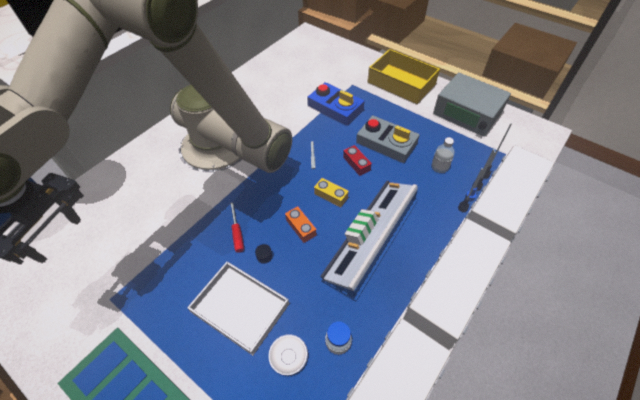

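The top view shows one finished carrier in bay 2 (325,163), and fresh carriers red (251,220), yellow (303,215) and orange (352,215). The grey box has its knob at (201,194) and its button at (202,229), and the tray is at (445,207). The scene view agrees.

Possible mix-ups:
- **Knob and button:** the blue box (knob 183,281, button 180,319) is a decoy. I choose the grey box.
- **Tray:** the yellow bin (90,255) and the white dish (446,150) are not the white tray (445,207).
- **Red carrier:** the screwdriver (400,255) is not the red carrier (251,220).

One close crop to check this.

```bash
python3 - <<'E'
from h import *
im,c=load('top0')
cv2.imwrite('pics/crop.png',cv2.resize(im[120:250,170:480,::-1],None,fx=2.58,fy=2.58,interpolation=cv2.INTER_CUBIC))
hsv=cv2.cvtColor(im,cv2.COLOR_RGB2HSV)
def rect(lo,hi,roi,z,name):
    m=cv2.inRange(hsv,lo,hi); k=np.zeros_like(m);x0,y0,x1,y1=roi;k[y0:y1,x0:x1]=m[y0:y1,x0:x1]
    k=cv2.morphologyEx(k,cv2.MORPH_CLOSE,np.ones((5,5)))
    cs=cv2.findContours(k,0,2)[0]; q=max(cs,key=cv2.contourArea)
    P=np.array([onz(c,*p,z)[:2] for p in q[:,0,:]],np.float32)
    r=cv2.minAreaRect(P); b=cv2.boxPoints(r)
    e=b[1]-b[0] if np.linalg.norm(b[1]-b[0])>np.linalg.norm(b[2]-b[1]) else b[2]-b[1]
    print(name,np.round(r[0],1),np.round(r[1],1),'long axis yaw',round(np.degrees(np.arctan2(e[1],e[0]))%180,1))
rect((0,150,60),(6,255,255),(235,195,270,245),30,'red')
rect((20,150,80),(34,255,255),(285,190,320,240),30,'yel')
rect((5,150,80),(19,255,255),(335,190,372,240),30,'ora')
rect((20,150,80),(34,255,255),(185,175,215,207),80,'knob')
rect((0,150,80),(8,255,255),(185,210,215,245),48,'button')
rect((0,0,150),(180,60,255),(410,165,480,248),30,'tray')
rect((0,0,60),(180,60,200),(180,175,226,248),45,'box')
rect((50,80,60),(80,255,255),(290,140,350,180),60,'done')
E
```

```text
red [436.7 215.4] [42.5 89.4] long axis yaw 159.2
yel [448.2  61.6] [95.2 42.5] long axis yaw 4.2
ora [446.9 -82.6] [42.5 96.1] long axis yaw 161.9
knob [506.5 351.3] [50.  49.1] long axis yaw 74.5
button [410.3 356. ] [37.8 35.7] long axis yaw 45.9
tray [ 475.2 -362. ] [201.  148.9] long axis yaw 5.2
box [464.1 353.4] [178.5 109.6] long axis yaw 5.0
done [595.7  24.5] [49.3 10.7] long axis yaw 4.2
```

View pics/crop.png

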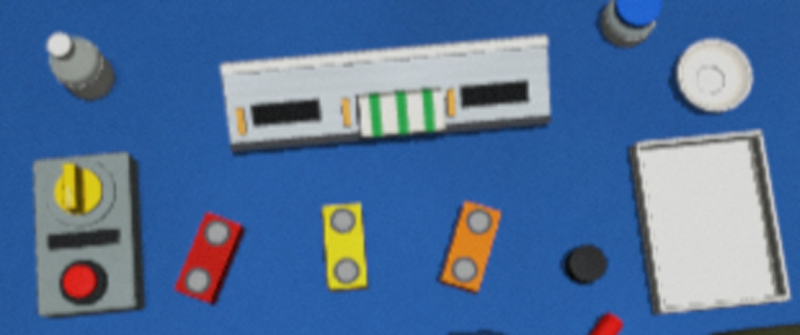

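The crop confirms the choices. The grey box knob is at crop (75,187) with its bar along world x, and the button is at (80,282). The finished carrier is in bay 2 at (402,113), and the brass stops are at (240,120), (346,112) and (450,102). All the measured sizes match. Next I go to the valve.

```bash
cat >> h.py <<'E'
def pose():
    s=robot.state(); return np.array(s['position']),R.from_rotvec(s['tool_rot'])
def down(yaw,tilt=0):
    "tool x at yaw (deg), pointing down, then turned tilt deg about tool x"
    y=np.radians(yaw); X=np.array([np.cos(y),np.sin(y),0]); Z=np.array([0,0,-1.]); 
    return R.from_matrix(np.c_[X,np.cross(Z,X),Z])*R.from_rotvec([np.radians(tilt),0,0])
def plan(*goals,p=None,r=None):
    "each goal (pos,Rot): rows = n x shift+turn, constant tool-frame twist when only one changes"
    if p is None: p,r=pose()
    for g,G in goals:
        G=r if G is None else G; g=p if g is None else np.array(g,float)
        d=r.inv().apply(g-p)/150; w=(r.inv()*G).as_rotvec()/(np.pi/2)
        n=int(max(np.ceil(np.linalg.norm(d)/.41),np.ceil(np.linalg.norm(w)/.117),1))
        print('n',n,'shift',np.round(d/n,4).tolist(),'turn',np.round(w/n,4).tolist(),'total',np.round(d,3),np.round(w,3)); p,r=g,G
E
python3 - <<'E'
from h import *
plan(([440,345,240],None),(None,down(185)))
E
```

```text
n 15 shift [0.2317, -0.3342, -0.0003] turn [0.0, 0.0, 0.0] total [ 3.475e+00 -5.013e+00 -5.000e-03] [0. 0. 0.]
n 16 shift [0.0, 0.0, 0.0] turn [0.0, -0.0001, -0.1167] total [0. 0. 0.] [ 0.000e+00 -1.000e-03 -1.868e+00]
```

Request:
{"method": "jog_arm", "body": {"targets": [[[0.232,-0.334,0],[0,0,0]],[[0.232,-0.334,0],[0,0,0]],[[0.232,-0.334,0],[0,0,0]],[[0.232,-0.334,0],[0,0,0]],[[0.232,-0.334,0],[0,0,0]],[[0.232,-0.334,0],[0,0,0]],[[0.232,-0.334,0],[0,0,0]],[[0.232,-0.334,0],[0,0,0]]], "hand": 0.5}}

```text
time_s: 1.1
position: [309.8, -60.0, 238.9]
tool_rot: [3.107, 0.46, 0.001]
force: [1.1, -0.7, -0.7]
opening: 44.4
grip_force: 0.0
```

Request:
{"method": "jog_arm", "body": {"targets": [[[0.232,-0.334,0],[0,0,0]],[[0.232,-0.334,0],[0,0,0]],[[0.232,-0.334,0],[0,0,0]],[[0.232,-0.334,0],[0,0,0]],[[0.232,-0.334,0],[0,0,0]],[[0.232,-0.334,0],[0,0,0]],[[0.232,-0.334,0],[0,0,0]]]}}

```text
time_s: 1.98
position: [441.0, 346.6, 238.4]
tool_rot: [3.107, 0.462, -0.001]
force: [0.6, -0.4, 0.5]
opening: 44.0
grip_force: 0.0
```

Request:
{"method": "jog_arm", "body": {"targets": [[[0,0,0],[0,0,-0.117]],[[0,0,0],[0,0,-0.117]],[[0,0,0],[0,0,-0.117]],[[0,0,0],[0,0,-0.117]],[[0,0,0],[0,0,-0.117]],[[0,0,0],[0,0,-0.117]],[[0,0,0],[0,0,-0.117]],[[0,0,0],[0,0,-0.117]]]}}

```text
time_s: 2.98
position: [440.8, 344.4, 238.4]
tool_rot: [-1.988, -2.432, 0.001]
force: [-0.0, 0.3, -0.6]
opening: 43.9
grip_force: 0.0
```

Request:
{"method": "jog_arm", "body": {"targets": [[[0,0,0],[0,0,-0.117]],[[0,0,0],[0,0,-0.117]],[[0,0,0],[0,0,-0.117]],[[0,0,0],[0,0,-0.117]],[[0,0,0],[0,0,-0.117]],[[0,0,0],[0,0,-0.117]],[[0,0,0],[0,0,-0.117]],[[0,0,0],[0,0,-0.117]]]}}

```text
time_s: 3.98
position: [440.8, 344.4, 238.4]
tool_rot: [0.157, -3.137, 0.001]
force: [-0.5, -0.0, -0.3]
opening: 44.2
grip_force: 0.0
```

```bash
python3 - <<'E'
from h import *
s=robot.state();print(s['time_s'],s['position'],s['tool_rot'],s['joints'],s['opening'])
im,c=snap('wrist','w1'); print(c['fovy'],c['cx'],c['cy'],np.round(c['T'],3).tolist())
E
```

```text
3.975 [440.77116521 344.4417561  238.35901296] [ 1.56761818e-01 -3.13683116e+00  5.65152290e-04] [ 4.51703208e-01  3.97860805e-01  1.27089440e+00 -7.57697496e-08
  1.47375757e+00 -1.21895919e+00] 44.15980372552739
58.1948717682808 317.78244796532834 200.92858855779426 [[-0.099, 0.957, 0.272, 371.957], [0.995, 0.095, 0.027, 337.52], [0.0, 0.274, -0.962, 384.342], [0.0, 0.0, 0.0, 1.0]]
```

View pics/w1.png

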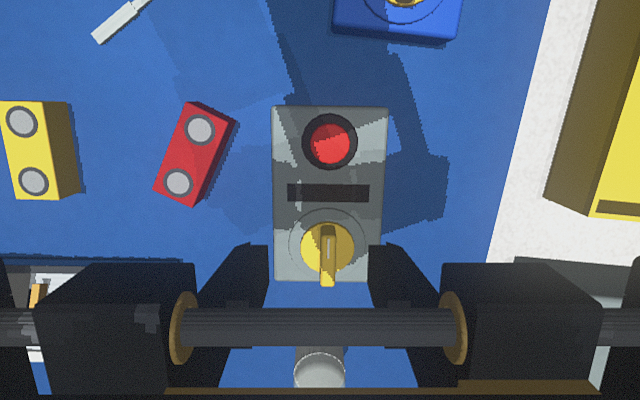

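The wrist view shows the grey box below. The button is at (330,143), the knob disc at (327,247), and the grip bar runs upright from about row 223 to 287 at column 328, in line with the tool.

```bash
python3 - <<'E'
from h import *
im,c=load('w1')
hsv=cv2.cvtColor(im,cv2.COLOR_RGB2HSV)
m=cv2.inRange(hsv,(18,120,60),(36,255,255)); k=np.zeros_like(m); k[215:295,290:365]=m[215:295,290:365]
for v in range(218,290,6):
    u=np.where(k[v])[0]; print(v,u.min() if len(u) else None,u.max() if len(u) else None,[int(x) for x in im[v,314:342:3,0]])
for p,z in (((328,287),85),((328,240),85),((327,247),53),((330,143),51)): print(p,z,onz(c,*p,z))
m=cv2.inRange(hsv,(0,150,80),(8,255,255)); k=np.zeros_like(m); k[110:175,300:360]=m[110:175,300:360]
M=cv2.moments(k,True); print('button',onz(c,M['m10']/M['m00'],M['m01']/M['m00'],51),M['m00'])
E
```

```text
218 None None [93, 90, 95, 95, 94, 90, 91, 93, 88, 91]
224 316 338 [89, 110, 129, 133, 144, 143, 141, 137, 91, 98]
230 308 346 [164, 158, 113, 90, 91, 93, 94, 125, 164, 165]
236 303 351 [163, 166, 110, 135, 142, 142, 138, 101, 170, 167]
242 301 353 [184, 151, 100, 155, 141, 164, 168, 131, 167, 167]
248 301 353 [232, 171, 92, 160, 163, 160, 171, 116, 163, 160]
254 301 352 [231, 232, 127, 159, 164, 162, 163, 118, 163, 164]
260 304 349 [232, 231, 132, 163, 165, 163, 164, 128, 166, 165]
266 309 344 [230, 232, 155, 160, 166, 164, 165, 126, 162, 165]
272 321 334 [159, 161, 94, 235, 216, 157, 162, 132, 156, 157]
278 320 334 [153, 159, 169, 230, 232, 233, 173, 151, 159, 156]
284 321 333 [67, 72, 149, 235, 234, 233, 237, 67, 70, 68]
(328, 287) 85 [538.51174938 363.6927956   85.        ]
(328, 240) 85 [491.91425466 358.7040128   85.        ]
(327, 247) 53 [512.26535318 360.77398057  53.        ]
(330, 143) 51 [409.93771087 352.72968005  51.        ]
button [412.9427276  354.98048261  51.        ] 836.0
```

```bash
python3 - <<'E'
from h import *
plan(([512.5,361,238],None),([512.5,361,62],None))
E
```

```text
n 2 shift [-0.2436, 0.0294, 0.0011] turn [0.0, 0.0, 0.0] total [-0.487  0.059  0.002] [0. 0. 0.]
n 3 shift [-0.0003, 0.0001, 0.3911] turn [0.0, 0.0, 0.0] total [-1.000e-03  0.000e+00  1.173e+00] [0. 0. 0.]
```

Request:
{"method": "jog_arm", "body": {"targets": [[[-0.244,0.029,0],[0,0,0]],[[-0.244,0.029,0],[0,0,0]],[[0,0,0.391],[0,0,0]],[[0,0,0.391],[0,0,0]],[[0,0,0.191],[0,0,0]],[[0,0,0.1],[0,0,0]],[[0,0,0.1],[0,0,0]]]}}

```text
time_s: 4.9
position: [513.5, 360.2, 62.8]
tool_rot: [-0.145, 3.137, 0.001]
force: [0.2, 0.5, 0.5]
opening: 44.0
grip_force: 0.0
```

Request:
{"method": "jog_arm", "body": {"targets": [[[0,0,0],[0,0,0]],[[0,0,0],[0,0,0]],[[0,0,0],[0,0,0]],[[0,0,0],[0,0,0]]], "hand": 0, "newtons": 15}}

```text
time_s: 5.4
position: [513.3, 360.5, 63.7]
tool_rot: [-0.147, 3.137, 0.002]
force: [-0.3, 1.8, 3.0]
opening: 14.0
grip_force: 15.0
```

```bash
python3 - <<'E'
from h import *
s=robot.state();print(s)
E
```

```text
{'time_s': 5.4, 'joints': array([ 4.23604600e-01,  6.75704353e-01,  1.30914191e+00,  7.02695616e-04,
        1.15483908e+00, -1.24100247e+00]), 'joint_vel': array([ 0.001288  , -0.00036653, -0.00073394, -0.00255507,  0.00171051,
        0.00144329]), 'joint_torque': array([ -1.3054157 , -52.49996424, -17.46053696,  -0.53710068,
         0.18608271,  -0.13049451]), 'position': array([513.30119463, 360.51775642,  63.67733823]), 'tool_rot': array([-1.46787112e-01,  3.13662217e+00,  2.04036427e-03]), 'force': array([-0.26346169,  1.83519303,  3.04917629]), 'ft_torque': array([ 0.3716354 , -0.04902055, -0.12742712]), 'grip_force': 15.000272844918072, 'opening': 13.975150442456453}
```

Request:
{"method": "jog_arm", "body": {"targets": [[[0,0,0],[0,0,0.115]],[[0,0,0],[0,0,0.115]],[[0,0,0],[0,0,0.115]],[[0,0,0],[0,0,0.115]],[[0,0,0],[0,0,0.115]],[[0,0,0],[0,0,0.115]],[[0,0,0],[0,0,0.115]]]}}

```text
time_s: 6.28
position: [511.6, 357.7, 63.6]
tool_rot: [-1.743, -2.613, 0.01]
force: [-9.0, -14.2, 13.0]
opening: 14.2
grip_force: 15.0
```

Request:
{"method": "jog_arm", "body": {"targets": [[[0,0,0],[0,0,0.115]],[[0,0,0],[0,0,0.115]],[[0,0,0],[0,0,0.115]],[[0,0,0],[0,0,0.115]],[[0,0,0],[0,0,0.115]],[[0,0,0],[0,0,0.115]],[[0,0,0],[0,0,0.115]]]}}

```text
time_s: 7.15
position: [508.9, 359.0, 63.2]
tool_rot: [2.95, 1.079, -0.015]
force: [-18.8, -5.2, 11.8]
opening: 13.9
grip_force: 15.0
```

Request:
{"method": "jog_arm", "body": {"targets": [[[0,0,0],[0,0,0.115]],[[0,0,0],[0,0,0.115]],[[0,0,0],[0,0,0.115]],[[0,0,0],[0,0,0.115]],[[0,0,0],[0,0,0.115]],[[0,0,0],[0,0,0.115]],[[0,0,0],[0,0,0.115]]]}}

```text
time_s: 8.02
position: [508.9, 361.1, 63.1]
tool_rot: [3.016, -0.872, -0.012]
force: [-17.6, 6.1, 8.8]
opening: 14.0
grip_force: 15.0
```

```bash
python3 - <<'E'
from h import *
s=robot.state();print(s['joints'],s['position'],s['tool_rot'],s['ft_torque'],s['opening'])
E
```

```text
[0.4261568  0.67471447 1.31339192 0.00424572 1.1605751  2.55816219] [508.91751005 361.14775677  63.10666067] [ 3.01636978 -0.87213389 -0.01242669] [1.00182945 2.78158902 0.07627267] 13.997346460010277
```

```bash
python3 - <<'E'
from h import *
p,r=pose()
plan(([511,361,240],None),([548,20,240],None),(None,down(5)))
E
```

```text
n 3 shift [0.0013, -0.0007, -0.3931] turn [0.0, 0.0, 0.0] total [ 0.004 -0.002 -1.179] [0. 0. 0.]
n 6 shift [0.237, 0.2985, -0.0006] turn [0.0, 0.0, 0.0] total [ 1.422  1.791 -0.003] [0. 0. 0.]
n 4 shift [0.0, 0.0, 0.0] turn [0.0002, 0.0013, -0.1035] total [0. 0. 0.] [ 0.001  0.005 -0.414]
```

Request:
{"method": "jog_arm", "body": {"targets": [[[0,0,0],[0,0,0]],[[0,0,0],[0,0,0]],[[0,0,-0.2],[0,0,0]],[[0,0,-0.4],[0,0,0]],[[0,0,-0.4],[0,0,0]],[[0,0,-0.18],[0,0,0]]], "hand": 0.5}}

```text
time_s: 8.78
position: [513.9, 360.0, 243.7]
tool_rot: [-3.017, 0.863, -0.007]
force: [-0.2, 0.5, -0.5]
opening: 44.1
grip_force: 0.0
```

Request:
{"method": "jog_arm", "body": {"targets": [[[0.237,0.2985,0],[0,0,0]],[[0.237,0.2985,0],[0,0,0]],[[0.237,0.2985,0],[0,0,0]],[[0.237,0.2985,0],[0,0,0]],[[0.237,0.2985,0],[0,0,0]],[[0.237,0.2985,0],[0,0,0]]]}}

```text
time_s: 9.52
position: [551.8, 16.9, 240.0]
tool_rot: [3.02, -0.864, 0.001]
force: [0.3, -0.8, 0.3]
opening: 44.2
grip_force: 0.0
```

Request:
{"method": "jog_arm", "body": {"targets": [[[0,0,0],[0,0,-0.1035]],[[0,0,0],[0,0,-0.1035]],[[0,0,0],[0,0,-0.1035]],[[0,0,0],[0,0,-0.1035]],[[0,0,0],[0,0,0]]]}}

```text
time_s: 10.15
position: [551.7, 18.8, 239.8]
tool_rot: [3.138, 0.143, 0.0]
force: [0.0, -0.8, 0.0]
opening: 43.9
grip_force: 0.0
```

```bash
python3 - <<'E'
from h import *
im,c=snap('wrist','w2'); print(np.round(c['T'],3).tolist())
im,c=snap('top','top1')
E
```

```text
[[0.09, -0.957, -0.274, 623.582], [-0.996, -0.087, -0.024, 25.389], [-0.0, 0.275, -0.961, 385.756], [0.0, 0.0, 0.0, 1.0]]
```

View pics/w2.png

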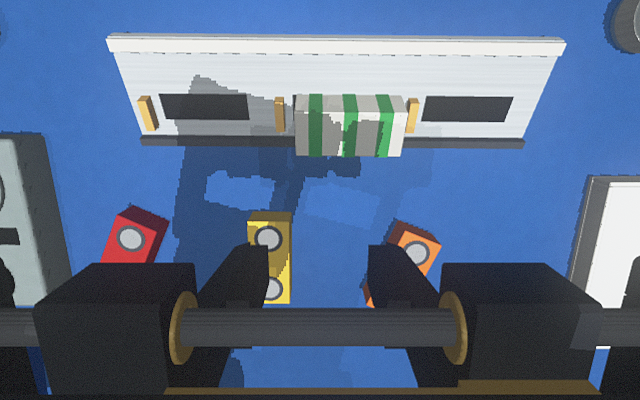

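The wrist view shows the rest with its stops at (148,113), (280,113) and (413,115). The finished carrier spans columns 295–405. The ledge is at about row 140, with the upper corners at (108,40) and (565,42).

```bash
python3 - <<'E'
from h import *
from scipy.optimize import least_squares
w,cw=load('w2'); t,ct=load('top0')
def stops(im,boxes):
    hsv=cv2.cvtColor(im,cv2.COLOR_RGB2HSV); m=cv2.inRange(hsv,(12,90,120),(28,255,255)); o=[]
    for x0,y0,x1,y1 in boxes:
        ys,xs=np.where(m[y0:y1,x0:x1]); o.append((xs.mean()+x0,ys.mean()+y0)); print(len(xs),xs.min()+x0,xs.max()+x0,ys.min()+y0,ys.max()+y0,np.round(o[-1],1))
    return o
pw=stops(w,[(132,85,165,140),(268,85,290,140),(405,85,425,140)])
pt=stops(t,[(255,155,268,178),(298,152,309,175),(340,150,350,172)])
P=[]
for a,b in zip(pw,pt):
    o1,d1=ray(cw,*a);o2,d2=ray(ct,*b)
    A=np.c_[d1,-d2]; s=np.linalg.lstsq(A,o2-o1,rcond=None)[0]; q1,q2=o1+d1*s[0],o2+d2*s[1]
    P.append((q1+q2)/2); print(np.round(P[-1],1),'gap',np.round(np.linalg.norm(q1-q2),1))
P=np.array(P); d=P[0]-P[2]; print('span',np.linalg.norm(d),'yaw',np.degrees(np.arctan2(-d[0],d[1])))
def T(v): 
    r=R.from_euler('z',v[3])*R.from_euler('y',-np.radians(25.2)); return r,np.array(v[:3])
obj=[(4,52+122,9),(4,52,9),(4,52-122,9)]
def res(v):
    r,p=T(v); e=[]
    for k,q in enumerate(obj):
        x=r.apply(q)+p; e+=list(proj(cw,x)-pw[k])+list(proj(ct,x)-pt[k])
    return e
s=least_squares(res,[600,20,40,.08]); print(np.round(s.x,3),np.degrees(s.x[3]),np.round(s.fun,1))
np.save('rest.npy',s.x); r,p=T(s.x)
for q in [(70,190,0),(70,-186,0),(-22,190,8),(-22,-186,8),(-30,190,8),(-22,0,-1),(-22,48,36),(-22,-48,36),(22,-48,36)]: print(q,np.round(proj(cw,r.apply(q)+p),1),np.round(r.apply(q)+p,1))
E
```

```text
304 137 154 96 130 [145.6 112.9]
289 274 284 97 131 [279.  113.9]
290 405 418 99 132 [412.  115.3]
27 262 264 162 171 [263.  166.6]
25 303 305 158 168 [303.8 163.4]
27 343 345 155 164 [344.1 159.1]
[595.  181.5  43.8] gap 3.4
[605.6  60.   34.4] gap 1.9
[615.7 -62.7  42. ] gap 1.3
span 245.09388687927586 yaw 4.847484806288736
[6.10445e+02 7.91200e+00 3.65300e+01 8.20000e-02] 4.683578188801909 [ 0.5  0.2 -0.5 -1.  -0.   0.4 -0.4 -1.3 -0.3  0.1 -0.  -0.6]
(70, 190, 0) [105.7  33.9] [658.1 202.4  66.3]
(70, -186, 0) [565.8  38.1] [ 688.8 -172.3   66.3]
(-22, 190, 8) [138.2 137.1] [571.7 195.4  34.4]
(-22, -186, 8) [526.2 140.4] [ 602.4 -179.4   34.4]
(-30, 190, 8) [140.8 144.1] [564.5 194.8  31. ]
(-22, 0, -1) [334.2 133.9] [591.    6.3  26.3]
(-22, 48, 36) [282.7 154.5] [571.4  52.9  59.7]
(-22, -48, 36) [388.1 155.4] [579.2 -42.8  59.7]
(22, -48, 36) [395.4 111.1] [618.9 -39.6  78.5]
```

```bash
cat >> h.py <<'E'
V=np.load('rest.npy'); YR=np.degrees(V[3]); RB=R.from_euler('z',V[3])*R.from_euler('y',-np.radians(25.2))
def bay(n,q): return RB.apply(np.array(q,float)+[0,122*(n-2),0])+V[:3]
def inbay(n,p): return np.round(RB.inv().apply(np.array(p)-V[:3])-[0,122*(n-2),0],1)
SL=down(YR+90,-25.2)
E
python3 - <<'E'
from h import *
print(SL.as_matrix().round(3).tolist(), RB.as_matrix().round(3).tolist())
plan((None,down(YR+90)),(None,SL),(bay(2,[0,-12.5,90]),None),(bay(2,[0,-12.5,13]),None))
E
```

```text
[[-0.082, 0.902, 0.424], [0.997, 0.074, 0.035], [0.0, 0.426, -0.905]] [[0.902, -0.082, -0.424], [0.074, 0.997, -0.035], [0.426, -0.0, 0.905]]
n 9 shift [0.0, 0.0, 0.0] turn [0.0, 0.0, -0.1106] total [0. 0. 0.] [ 0.     0.    -0.995]
n 3 shift [0.0, 0.0, 0.0] turn [-0.0933, 0.0, 0.0] total [0. 0. 0.] [-0.28  0.    0.  ]
n 3 shift [-0.0629, -0.0765, 0.2633] turn [0.0, 0.0, 0.0] total [-0.189 -0.23   0.79 ] [0. 0. 0.]
n 2 shift [0.0, -0.0, 0.2567] turn [0.0, 0.0, 0.0] total [ 0.    -0.     0.513] [0. 0. 0.]
```

Request:
{"method": "jog_arm", "body": {"targets": [[[0,0,0],[0,0,-0.1106]],[[0,0,0],[0,0,-0.1106]],[[0,0,0],[0,0,-0.1106]],[[0,0,0],[0,0,-0.1106]],[[0,0,0],[0,0,-0.1106]],[[0,0,0],[0,0,-0.1106]],[[0,0,0],[0,0,-0.1106]],[[0,0,0],[0,0,-0.1106]]], "hand": 0.8}}

```text
time_s: 11.25
position: [551.7, 19.1, 239.8]
tool_rot: [2.314, 2.124, -0.0]
force: [-0.1, 0.1, 0.1]
opening: 70.4
grip_force: 0.0
```

Request:
{"method": "jog_arm", "body": {"targets": [[[0,0,0],[0,0,-0.1106]],[[0,0,0],[-0.0933,0,0]],[[0,0,0],[-0.0933,0,0]],[[0,0,0],[-0.0933,0,0]],[[-0.063,-0.0765,0.263],[0,0,0]],[[-0.063,-0.0765,0.263],[0,0,0]],[[-0.063,-0.0765,0.263],[0,0,0]],[[0,0,0],[0,0,0]]]}}

```text
time_s: 12.25
position: [572.4, -7.7, 115.8]
tool_rot: [1.906, 2.069, 0.46]
force: [0.9, -0.5, 0.5]
opening: 70.6
grip_force: 0.0
```

```bash
python3 - <<'E'
from h import *
p,r=pose(); print(inbay(2,p)); plan((bay(2,[0,-12.5,13]),SL))
E
```

```text
[ -1.7 -12.4  88.4]
n 2 shift [-0.0009, 0.0069, 0.2515] turn [-0.0016, -0.0009, -0.0001] total [-0.002  0.014  0.503] [-0.003 -0.002 -0.   ]
```

Request:
{"method": "jog_arm", "body": {"targets": [[[0,0.007,0.2],[0,0,0]],[[0,0.007,0.2],[0,0,0]],[[0,0,0.1],[0,0,0]],[[0,0,0],[0,0,0]]]}}

```text
time_s: 12.75
position: [607.1, -4.3, 51.6]
tool_rot: [1.899, 2.068, 0.463]
force: [-0.4, 0.8, 0.1]
opening: 70.3
grip_force: 0.0
```

Request:
{"method": "jog_arm", "body": {"targets": [[[0,0,0],[0,0,0]],[[0,0,0],[0,0,0]],[[0,0,0],[0,0,0]],[[0,0,0],[0,0,0]]], "hand": 0, "newtons": 25}}

```text
time_s: 13.25
position: [606.3, -4.4, 51.4]
tool_rot: [1.9, 2.069, 0.462]
force: [-5.6, -0.4, 5.5]
opening: 44.3
grip_force: 25.0
```

```bash
python3 - <<'E'
from h import *
p,r=pose(); print(inbay(2,p),robot.state()['force'])
up=bay(2,[0,-12.5,120])
plan((up,SL),(None,down(YR+90)),([475,-362,200],None),([475,-362,20],None))
E
```

```text
[  1.7 -12.   15.7] [-5.56056894 -0.38809434  5.53118356]
n 2 shift [-0.0011, -0.0059, -0.3478] turn [-0.0003, -0.0005, 0.0009] total [-0.002 -0.012 -0.696] [-0.001 -0.001  0.002]
n 3 shift [0.0, 0.0, 0.0] turn [0.0933, 0.0, 0.0] total [0. 0. 0.] [0.28 0.   0.  ]
n 6 shift [-0.3835, -0.1268, -0.061] turn [0.0, 0.0, 0.0] total [-2.301 -0.761 -0.366] [0. 0. 0.]
n 3 shift [0.0, 0.0, 0.4] turn [0.0, 0.0, 0.0] total [0.  0.  1.2] [0. 0. 0.]
```

Request:
{"method": "jog_arm", "body": {"targets": [[[0,0,-0.1],[0,0,0]],[[0,0,-0.2],[0,0,0]],[[0,0,-0.4],[0,0,0]],[[0,0,0],[0.0933,0,0]],[[0,0,0],[0.0933,0,0]],[[0,0,0],[0.0933,0,0]]]}}

```text
time_s: 14.0
position: [562.2, -8.6, 147.7]
tool_rot: [-2.126, -2.312, 0.005]
force: [0.7, -0.7, -3.0]
opening: 43.8
grip_force: 25.0
```

Request:
{"method": "jog_arm", "body": {"targets": [[[-0.2,-0.07,-0.061],[0,0,0]],[[-0.35,-0.115,-0.061],[0,0,0]],[[-0.35,-0.115,-0.061],[0,0,0]],[[-0.35,-0.115,-0.061],[0,0,0]],[[-0.35,-0.115,-0.061],[0,0,0]],[[-0.35,-0.115,-0.061],[0,0,0]],[[-0.35,-0.115,0],[0,0,0]],[[0,0,0],[0,0,0]]]}}

```text
time_s: 15.0
position: [476.5, -364.9, 201.2]
tool_rot: [2.13, 2.308, -0.001]
force: [0.8, 0.8, -0.8]
opening: 43.8
grip_force: 25.0
```

```bash
python3 - <<'E'
from h import *
p,r=pose(); print(p,robot.state()['force'],robot.state()['opening'],r.as_matrix().round(3).tolist())
plan(([475,-362,60],down(YR+90)),([475,-362,21],None))
im,c=snap('wrist','w3')
E
```

```text
[ 476.52808511 -364.94515599  201.24897243] [ 0.82188918  0.81538876 -0.83552526] 43.7638652435318 [[-0.08, 0.997, 0.0], [0.997, 0.08, -0.001], [-0.001, 0.0, -1.0]]
n 3 shift [0.0072, -0.0029, 0.3139] turn [0.0, 0.0003, -0.0004] total [ 0.022 -0.009  0.942] [ 0.     0.001 -0.001]
n 1 shift [0.0, 0.0, 0.26] turn [0.0, 0.0, 0.0] total [0.   0.   0.26] [0. 0. 0.]
```

View pics/w3.png

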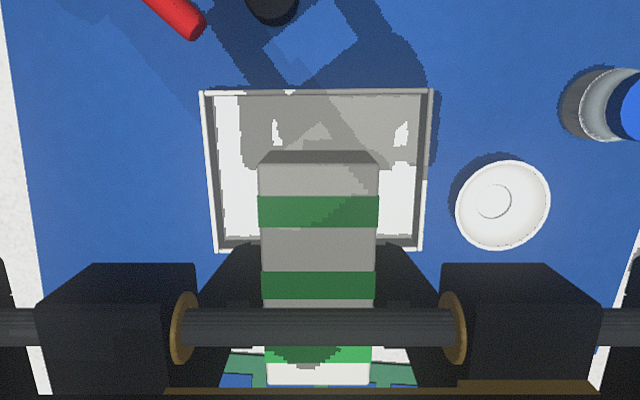

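The wrist view shows the finished carrier held straight over the tray, with the tray rim at columns 204–432, rows 90–250. The dish is clear at (502,202).

Request:
{"method": "jog_arm", "body": {"targets": [[[0.02,-0.01,0.3],[0,0,0]],[[0,0,0.4],[0,0,0]],[[0,0,0.24],[0,0,0]],[[0,0,0.16],[0,0,0]],[[0,0,0.09],[0,0,0]],[[0,0,0],[0,0,0]]]}}

```text
time_s: 15.8
position: [476.5, -358.1, 22.6]
tool_rot: [-2.124, -2.314, -0.0]
force: [-0.3, -0.4, -1.8]
opening: 43.7
grip_force: 25.0
```

Request:
{"method": "jog_arm", "body": {"targets": [[[0,0,0.01],[0,0,0]],[[0,0,0.01],[0,0,0]],[[0,0,0],[0,0,0]]]}}

```text
time_s: 16.18
position: [476.7, -359.2, 20.6]
tool_rot: [2.124, 2.312, -0.0]
force: [-0.2, 1.3, 6.2]
opening: 43.9
grip_force: 25.0
```

Request:
{"method": "jog_arm", "body": {"targets": [[[0,0,0],[0,0,0]],[[0,0,0],[0,0,0]],[[0,0,-0.1],[0,0,0]],[[0,0,-0.3],[0,0,0]],[[0,0,-0.4],[0,0,0]],[[0,0,-0.4],[0,0,0]]], "hand": 0.65}}

```text
time_s: 16.92
position: [476.1, -358.7, 202.4]
tool_rot: [2.125, 2.313, -0.0]
force: [0.2, -0.9, -0.1]
opening: 57.3
grip_force: 0.0
```

```bash
python3 - <<'E'
from h import *
p,r=pose(); print(p,robot.state()['joints'])
im,c=load('w2'); w3,c3=snap('wrist','w4')
im,c=snap('top','top2')
cv2.imwrite('pics/c2.png',np.vstack([cv2.resize(im[130:260,170:480,::-1],(640,268),interpolation=cv2.INTER_CUBIC),cv2.resize(w3[60:280,:,::-1],(640,220))]))
hsv=cv2.cvtColor(im,cv2.COLOR_RGB2HSV)
def rect(lo,hi,roi,z,name):
    m=cv2.inRange(hsv,lo,hi); k=np.zeros_like(m);x0,y0,x1,y1=roi;k[y0:y1,x0:x1]=m[y0:y1,x0:x1]
    k=cv2.morphologyEx(k,cv2.MORPH_CLOSE,np.ones((5,5)))
    q=max(cv2.findContours(k,0,2)[0],key=cv2.contourArea)
    r=cv2.minAreaRect(np.array([onz(c,*p,z)[:2] for p in q[:,0,:]],np.float32)); b=cv2.boxPoints(r)
    e=b[1]-b[0] if np.linalg.norm(b[1]-b[0])>np.linalg.norm(b[2]-b[1]) else b[2]-b[1]
    print(name,np.round(r[0],1),np.round(r[1],1),round(np.degrees(np.arctan2(e[1],e[0]))%180,1))
rect((0,150,60),(6,255,255),(225,185,290,250),30,'red')
rect((20,150,80),(34,255,255),(270,185,330,250),30,'yel')
rect((5,150,80),(19,255,255),(325,185,385,250),30,'ora')
E
```

```text
[ 476.07186302 -358.7182042   202.44187033] [-8.44163637e-01  4.87767845e-01  1.22634711e+00  2.74098288e-05
  1.42673256e+00 -9.29020601e-01]
red [436.8 215.3] [42.3 88.9] 158.8
yel [471.6  76.2] [36.2 73.1] 150.0Traceback (most recent call last):
  File "<stdin>", line 16, in <module>
  File "<stdin>", line 10, in rect
ValueError: max() iterable argument is empty
```

View pics/c2.png

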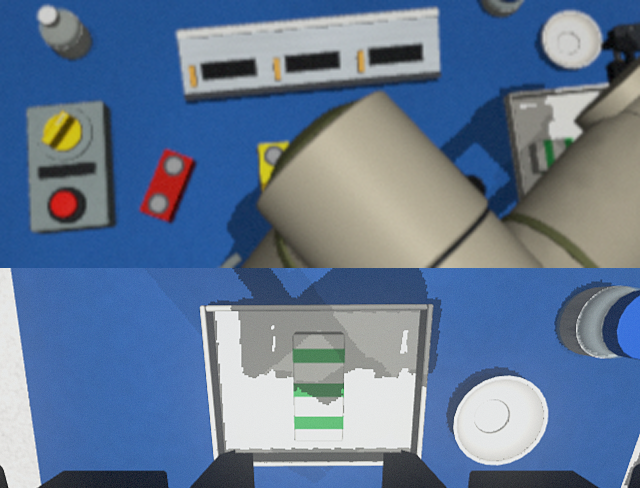

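The carrier lies flat in the tray, near its centre. Red has not moved. The arm hides orange, so I move above it for a wrist look.

```bash
python3 - <<'E'
from h import *
plan(([504,-102,200],None),(None,down(162)))
E
```

```text
n 5 shift [0.3404, 0.0641, 0.0067] turn [0.0, 0.0, 0.0] total [1.702 0.32  0.034] [0. 0. 0.]
n 7 shift [0.0, 0.0, 0.0] turn [0.0001, 0.0013, -0.1065] total [0. 0. 0.] [ 0.001  0.009 -0.746]
```

Request:
{"method": "jog_arm", "body": {"targets": [[[0.34,0.064,0],[0,0,0]],[[0.34,0.064,0],[0,0,0]],[[0.34,0.064,0],[0,0,0]],[[0.34,0.064,0],[0,0,0]],[[0.34,0.064,0],[0,0,0]]], "hand": 0.8}}

```text
time_s: 17.65
position: [502.3, -99.1, 199.8]
tool_rot: [2.125, 2.313, 0.0]
force: [0.8, -0.1, -0.5]
opening: 70.5
grip_force: 0.0
```

Request:
{"method": "jog_arm", "body": {"targets": [[[0,0,0],[0,0,-0.1065]],[[0,0,0],[0,0,-0.1065]],[[0,0,0],[0,0,-0.1065]],[[0,0,0],[0,0,-0.1065]],[[0,0,0],[0,0,-0.1065]],[[0,0,0],[0,0,-0.1065]],[[0,0,0],[0,0,-0.1065]],[[0,0,0],[0,0,0]]]}}

```text
time_s: 18.65
position: [502.3, -100.7, 199.6]
tool_rot: [-0.495, -3.102, -0.0]
force: [-0.6, 0.3, 0.8]
opening: 70.6
grip_force: 0.0
```

```bash
cat >> h.py <<'E'
HUE={'ora':((7,140,70),(19,255,255)),'yel':((21,140,70),(34,255,255)),'red':((0,140,60),(6,255,255))}
def fresh(im,c,col,near=None):
    "carrier pose from its two grey lenses on the top (z=36) inside the coloured blob"
    hsv=cv2.cvtColor(im,cv2.COLOR_RGB2HSV); m=cv2.inRange(hsv,*HUE[col]); m[250:]=0
    q=max(cv2.findContours(cv2.morphologyEx(m,cv2.MORPH_CLOSE,np.ones((5,5))),0,2)[0],key=cv2.contourArea)
    hull=np.zeros_like(m); cv2.fillConvexPoly(hull,cv2.convexHull(q),255)
    g=cv2.inRange(hsv,(0,0,70),(180,70,255))&cv2.erode(hull,np.ones((5,5)))
    n,_,st,ce=cv2.connectedComponentsWithStats(g); i=sorted(range(1,n),key=lambda k:-st[k,4])[:2]
    L=[onz(c,*ce[k],36)[:2] for k in i]; d=L[0]-L[1]
    print(col,'blob',cv2.boundingRect(q),'lens',[ce[k].round(0).tolist() for k in i],[int(st[k,4]) for k in i],'ctr',np.round((L[0]+L[1])/2,1),'dist',np.linalg.norm(d).round(1),'yaw',np.degrees(np.arctan2(d[1],d[0])).round(1)%180)
    return (L[0]+L[1])/2,np.degrees(np.arctan2(d[1],d[0]))%180
E
python3 - <<'E'
from h import *
im,c=snap('wrist','w5'); ctr,yaw=fresh(im,c,'ora')
plan(([*ctr,100],down(yaw)),([*ctr,15],None))
E
```

```text
ora blob (291, 53, 53, 117) lens [[317.0, 77.0], [318.0, 148.0]] [1056, 869] ctr [448.1 -82.6] dist 57.9 yaw 162.1
n 2 shift [0.1908, 0.0007, 0.3321] turn [0.0, 0.0, -0.0018] total [0.382 0.001 0.664] [ 0.     0.    -0.004]
n 2 shift [0.0, 0.0, 0.2833] turn [0.0, 0.0, 0.0] total [0.    0.    0.567] [0. 0. 0.]
```

Request:
{"method": "jog_arm", "body": {"targets": [[[0.191,0,0.332],[0,0,0]],[[0.191,0,0.332],[0,0,0]],[[0,0,0.3],[0,0,0]],[[0,0,0.17],[0,0,0]],[[0,0,0.1],[0,0,0]],[[0,0,0],[0,0,0]]]}}

```text
time_s: 19.45
position: [447.7, -82.9, 13.8]
tool_rot: [-0.496, -3.1, -0.001]
force: [-0.2, 0.3, 0.4]
opening: 70.3
grip_force: 0.0
```

Request:
{"method": "jog_arm", "body": {"targets": [[[0,0,0],[0,0,0]],[[0,0,0],[0,0,0]],[[0,0,0],[0,0,0]],[[0,0,0],[0,0,0]]], "hand": 0, "newtons": 25}}

```text
time_s: 19.95
position: [448.3, -83.1, 14.9]
tool_rot: [0.492, 3.102, -0.0]
force: [-1.1, 0.5, 6.4]
opening: 43.6
grip_force: 25.0
```

```bash
python3 - <<'E'
from h import *
p,r=pose(); print(p,robot.state()['force'])
plan((p+[0,0,130],None),(None,down(YR+90)),(None,SL),(bay(1,[6,-8,75]),None),(bay(1,[4,-6,18]),None))
E
```

```text
[448.25893379 -83.1331052   14.90484966] [-1.09012174  0.50956045  6.41236276]
n 3 shift [-0.0003, -0.0, -0.2889] turn [0.0, 0.0, 0.0] total [-0.001 -0.    -0.867] [0. 0. 0.]
n 7 shift [0.0, 0.0, 0.0] turn [0.0, 0.0001, 0.1068] total [0. 0. 0.] [0.    0.001 0.747]
n 3 shift [0.0, 0.0, 0.0] turn [-0.0933, 0.0, 0.0] total [0. 0. 0.] [-0.28  0.    0.  ]
n 3 shift [-0.1167, 0.2508, 0.2112] turn [0.0, 0.0, 0.0] total [-0.35   0.752  0.634] [0. 0. 0.]
n 1 shift [0.0133, -0.0133, 0.38] turn [0.0, 0.0, 0.0] total [ 0.013 -0.013  0.38 ] [0. 0. 0.]
```

Request:
{"method": "jog_arm", "body": {"targets": [[[0,0,-0.289],[0,0,0]],[[0,0,-0.289],[0,0,0]],[[0,0,-0.289],[0,0,0]],[[0,0,0],[-0.0,0,0.1068]],[[0,0,0],[0,0,0.1068]],[[0,0,0],[0,0,0.1068]],[[0,0,0],[0,0,0.1068]],[[0,0,0],[0,0,0.1068]]]}}

```text
time_s: 20.95
position: [447.5, -82.8, 144.0]
tool_rot: [-1.72, -2.627, 0.0]
force: [0.2, -0.2, -3.7]
opening: 43.7
grip_force: 25.0
```

Request:
{"method": "jog_arm", "body": {"targets": [[[0,0,0],[0,0,0.1068]],[[0,0,0],[0,0,0.1068]],[[0,0,0],[-0.0933,0,0]],[[0,0,0],[-0.0933,0,0]],[[0,0,0],[-0.0933,0,0]],[[-0.175,0.376,0.317],[0,0,0]],[[-0.175,0.376,0.317],[0,0,0]],[[0,0,0],[0,0,0]]]}}

```text
time_s: 21.95
position: [566.8, -116.3, 111.9]
tool_rot: [1.904, 2.066, 0.461]
force: [-0.5, 1.4, -3.7]
opening: 43.8
grip_force: 25.0
```

```bash
python3 - <<'E'
from h import *
p,r=pose(); print(inbay(1,p),robot.state()['opening'])
plan((bay(1,[4,-6,20]),SL))
im,c=snap('wrist','w6'); im2,c2=snap('top','top3')
E
```

```text
[-16.4   1.8  91. ] 43.778140569924815
n 2 shift [-0.0261, 0.0686, 0.2366] turn [-0.0007, -0.0003, -0.0001] total [-0.052  0.137  0.473] [-0.001 -0.001 -0.   ]
```

View pics/w6.png

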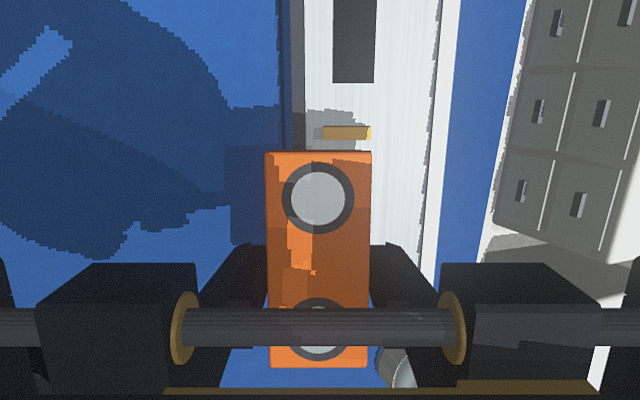

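The wrist view shows orange held lens-up over bay 1. The bay's brass stop is at (347,132), just beyond the carrier's end.

Request:
{"method": "jog_arm", "body": {"targets": [[[-0.026,0.069,0.237],[0,0,0]],[[-0.026,0.069,0.15],[0,0,0]],[[0,0,0.086],[0,0,0]],[[0,0,0],[0,0,0]]]}}

```text
time_s: 22.55
position: [613.4, -119.1, 59.2]
tool_rot: [1.902, 2.064, 0.461]
force: [-0.5, -0.1, -3.3]
opening: 43.6
grip_force: 25.0
```

```bash
python3 - <<'E'
from h import *
p,r=pose(); print(inbay(1,p),robot.state()['opening'],RB.inv().apply(robot.state()['force']))
E
```

```text
[ 2.9 -4.8 23.7] 43.57832623444743 [-1.8940492  -0.09757987 -2.79669492]
```

Request:
{"method": "jog_arm", "body": {"targets": [[[0,0,0.025],[0,0,0]],[[0,0,0.015],[0,0,0]],[[0,0,0],[0,0,0]]]}}

```text
time_s: 22.92
position: [614.9, -119.0, 55.7]
tool_rot: [1.901, 2.065, 0.461]
force: [-22.3, -1.6, 22.8]
opening: 43.6
grip_force: 25.0
```

Request:
{"method": "jog_arm", "body": {"targets": [[[0,0,0.01],[0,0,0]],[[0,0,0],[0,0,0]]]}}

```text
time_s: 23.18
position: [615.5, -119.0, 54.6]
tool_rot: [1.901, 2.065, 0.461]
force: [-23.0, -1.4, 24.9]
opening: 43.8
grip_force: 25.0
```

```bash
python3 - <<'E'
from h import *
p,r=pose(); print(inbay(1,p),robot.state()['opening'],RB.inv().apply(robot.state()['force']))
E
```

```text
[ 2.9 -4.9 18.7] 43.84388354375193 [-10.27695458   0.4526797   32.38302315]
```

Contact came about 4 mm early, so it may be on the ledge. I'll lift, shift uphill and come down again.

Request:
{"method": "jog_arm", "body": {"targets": [[[0,0,-0.04],[0,0,0]],[[0,0,-0.04],[0,0,0]],[[0,0.06,0],[0,0,0]],[[0,0,0.045],[0,0,0]],[[0,0,0],[0,0,0]]]}}

```text
time_s: 23.8
position: [623.2, -118.2, 59.4]
tool_rot: [1.903, 2.066, 0.461]
force: [0.2, -0.1, -3.3]
opening: 43.6
grip_force: 25.0
```

```bash
python3 - <<'E'
from h import *
p,r=pose(); print(inbay(1,p),robot.state()['opening'],RB.inv().apply(robot.state()['force']))
E
```

```text
[11.9 -4.8 19.6] 43.57724398559697 [-1.25932534 -0.12626749 -3.02041376]
```

Request:
{"method": "jog_arm", "body": {"targets": [[[0,0,0.02],[0,0,0]],[[0,0,0],[0,0,0]]]}}

```text
time_s: 24.05
position: [623.9, -118.3, 58.4]
tool_rot: [1.902, 2.065, 0.461]
force: [-10.2, 0.0, 10.2]
opening: 44.0
grip_force: 25.0
```

```bash
python3 - <<'E'
from h import *
p,r=pose(); print(inbay(1,p),robot.state()['opening'],RB.inv().apply(robot.state()['force']))
im,c=snap('wrist','w7')
E
```

```text
[12.2 -4.9 18.5] 43.96067530273619 [-4.8988437   0.87409293 13.52387638]
```

View pics/w7.png

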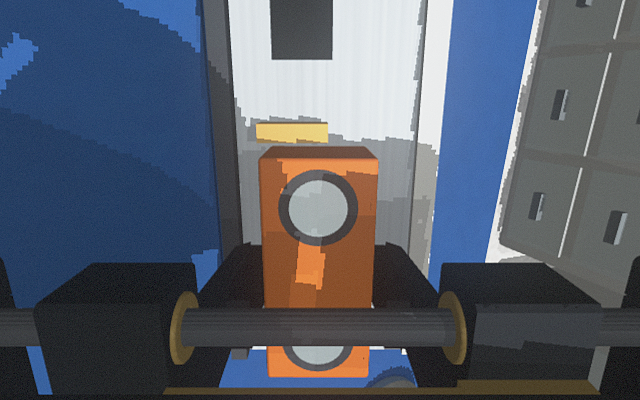

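The wrist view shows orange flat on the surface, with its edge (262) about 10 mm clear of the ledge edge (235) and its end just below the stop at (290,132). The contact level is the same as before, so this is the surface. Now I slide it to the ledge and then to the stop.

Request:
{"method": "jog_arm", "body": {"targets": [[[0,0,-0.008],[0,0,0]],[[0,-0.04,0],[0,0,0]],[[0,-0.03,0],[0,0,0]],[[0,0,0],[0,0,0]]]}}

```text
time_s: 24.6
position: [614.2, -119.3, 54.0]
tool_rot: [1.903, 2.065, 0.461]
force: [-0.6, 0.6, -4.4]
opening: 43.5
grip_force: 25.0
```

```bash
cat >> h.py <<'E'
def st(n):
    p,r=pose(); s=robot.state(); print(s['time_s'],'bay',inbay(n,p),'open',round(s['opening'],1),'F bay',RB.inv().apply(s['force']).round(1))
E
python3 -c "
from h import *
st(1)"
```

```text
24.6 bay [ 1.4 -5.1 18.6] open 43.5 F bay [-2.4  0.6 -3.7]
```

Request:
{"method": "jog_arm", "body": {"targets": [[[0,-0.01,0],[0,0,0]],[[0,-0.01,0],[0,0,0]],[[0,0,0],[0,0,0]]]}}

```text
time_s: 24.98
position: [611.8, -119.5, 53.0]
tool_rot: [1.903, 2.065, 0.461]
force: [-0.5, 0.5, -3.5]
opening: 43.7
grip_force: 25.0
```

```bash
python3 -c "
from h import *
st(1)"
```

```text
24.975 bay [-1.1 -5.1 18.8] open 43.7 F bay [-1.9  0.5 -3. ]
```

Request:
{"method": "jog_arm", "body": {"targets": [[[0,-0.015,0],[0,0,0]],[[0,0,0],[0,0,0]]]}}

```text
time_s: 25.22
position: [610.4, -119.8, 52.6]
tool_rot: [1.901, 2.063, 0.462]
force: [3.2, 0.3, -2.6]
opening: 43.9
grip_force: 25.0
```

```bash
python3 -c "
from h import *
st(1)"
```

```text
25.225 bay [-2.7 -5.3 19. ] open 43.9 F bay [ 1.8 -0.  -3.7]
```

Request:
{"method": "jog_arm", "body": {"targets": [[[0,-0.01,0],[0,0,0]],[[0,0,0],[0,0,0]]]}}

```text
time_s: 25.48
position: [610.2, -120.0, 52.7]
tool_rot: [1.899, 2.061, 0.463]
force: [8.6, 3.6, -1.9]
opening: 43.7
grip_force: 25.0
```

```bash
python3 -c "
from h import *
st(1)"
```

```text
25.475 bay [-2.8 -5.4 19.2] open 43.7 F bay [ 7.2  2.8 -5.5]
```

Request:
{"method": "jog_arm", "body": {"targets": [[[0.025,0.005,0],[0,0,0]],[[0.01,0,0],[0,0,0]],[[0,0,0],[0,0,0]]]}}

```text
time_s: 25.85
position: [609.9, -116.7, 52.9]
tool_rot: [1.899, 2.06, 0.46]
force: [2.0, -8.9, -1.5]
opening: 43.7
grip_force: 25.0
```

```bash
python3 -c "
from h import *
st(1)"
```

```text
25.85 bay [-2.7 -2.1 19.3] open 43.7 F bay [ 0.5 -9.  -1.9]
```

Request:
{"method": "jog_arm", "body": {"targets": [[[0.015,0,0],[0,0,0]],[[0,0,0],[0,0,0]]]}}

```text
time_s: 26.1
position: [609.8, -116.5, 53.2]
tool_rot: [1.898, 2.057, 0.457]
force: [-1.7, -19.4, 1.5]
opening: 43.9
grip_force: 25.0
```

```bash
python3 -c "
from h import *
st(1)"
```

```text
26.1 bay [-2.7 -1.9 19.6] open 43.9 F bay [ -2.4 -19.2   2.8]
```

Request:
{"method": "jog_arm", "body": {"targets": [[[-0.01,-0.005,0.01],[0,0,0]],[[0,0,0.008],[0,0,0]],[[0,0,0],[0,0,0]]]}}

```text
time_s: 26.48
position: [610.5, -116.7, 52.0]
tool_rot: [1.898, 2.057, 0.46]
force: [-8.3, -12.7, 17.0]
opening: 44.0
grip_force: 25.0
```

```bash
python3 -c "
from h import *
st(1)"
```

```text
26.475 bay [-2.5 -2.2 18.3] open 44.0 F bay [ -1.1 -12.   19.4]
```

Request:
{"method": "jog_arm", "body": {"targets": [[[0,0,0],[0,0,0]],[[0,0,0],[0,0,0]],[[0,0,0],[0,0,0]]], "hand": 0.62}}

```text
time_s: 26.85
position: [609.0, -113.4, 48.8]
tool_rot: [1.903, 2.065, 0.461]
force: [0.5, 0.0, -0.4]
opening: 54.7
grip_force: 0.0
```

Request:
{"method": "jog_arm", "body": {"targets": [[[0,0,-0.1],[0,0,0]],[[0,0,-0.2],[0,0,0]],[[-0.1,0,-0.38],[0,0,0]],[[0,0,0],[0,0,0]]]}}

```text
time_s: 27.35
position: [567.3, -133.5, 145.7]
tool_rot: [1.898, 2.058, 0.462]
force: [-0.5, 0.4, 0.2]
opening: 54.5
grip_force: 0.0
```

```bash
python3 - <<'E'
from h import *
st(1); w,c=snap('wrist','w8'); t,c2=snap('top','top4')
cv2.imwrite('pics/c3.png',np.hstack([w[0:300,150:550,::-1],cv2.resize(t[130:230,240:400,::-1],(400,300),interpolation=cv2.INTER_CUBIC)]))
E
```

```text
27.35 bay [ -2.9 -15.4 122. ] open 54.5 F bay [-0.4  0.5  0.4]
```

View pics/c3.png

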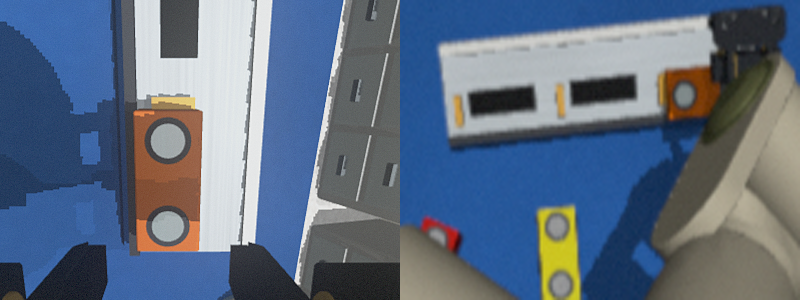

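Orange is home: the wrist crop shows its long side on the ledge and its end touching the stop at (172,102), and the top crop agrees. I update the rest offset from the contacts. Yellow is next.

```bash
python3 - <<'E'
from h import *
v=V.copy(); v[:3]+=RB.apply([-2.7,-2,2]); np.save('rest.npy',v); print(v)
plan((None,down(YR+90)),([508,66,200],None),(None,down(184)))
E
```

```text
[6.07324946e+02 5.64930475e+00 3.71896667e+01 8.17438602e-02]
n 3 shift [0.0, 0.0, 0.0] turn [0.0935, 0.0002, -0.0001] total [0. 0. 0.] [ 0.28  0.   -0.  ]
n 4 shift [0.3373, -0.0708, -0.0967] turn [0.0, 0.0, 0.0] total [ 1.349 -0.283 -0.387] [0. 0. 0.]
n 9 shift [0.0, 0.0, 0.0] turn [0.0, 0.0, -0.1103] total [0. 0. 0.] [ 0.     0.    -0.992]
```

Request:
{"method": "jog_arm", "body": {"targets": [[[0,0,-0.2],[0.0935,0,0]],[[0,0,-0.2],[0.0935,0,0]],[[0,0,0],[0.0935,0,0]],[[0.337,-0.06,0],[0,0,0]],[[0.337,-0.06,0],[0,0,0]],[[0.337,-0.06,0],[0,0,0]],[[0.337,-0.06,0],[0,0,0]],[[0,0,0],[0,0,-0.11]]], "hand": 0.8}}

```text
time_s: 28.45
position: [492.0, 67.9, 196.2]
tool_rot: [-1.91, -2.49, 0.003]
force: [0.0, -0.3, -0.2]
opening: 70.5
grip_force: 0.0
```

Request:
{"method": "jog_arm", "body": {"targets": [[[0,0,0],[0,0,-0.11]],[[0,0,0],[0,0,-0.11]],[[0,0,0],[0,0,-0.11]],[[0,0,0],[0,0,-0.11]],[[0,0,0],[0,0,-0.11]],[[0,0,0],[0,0,-0.11]],[[0,0,0],[0,0,-0.11]],[[0,0,0],[0,0,-0.11]]]}}

```text
time_s: 29.45
position: [493.1, 65.1, 195.9]
tool_rot: [0.114, -3.136, -0.001]
force: [-0.3, 0.5, -0.3]
opening: 70.4
grip_force: 0.0
```

```bash
python3 - <<'E'
from h import *
im,c=snap('wrist','w9'); ctr,yaw=fresh(im,c,'yel'); y=yaw+180 if yaw<90 else yaw
print(pose()[0]); plan(([*ctr,100],down(y)),([*ctr,15],None)); st(1)
E
```

```text
yel blob (291, 71, 54, 115) lens [[318.0, 95.0], [318.0, 165.0]] [1062, 875] ctr [449.4  62.2] dist 57.8 yaw 4.199999999999989
[493.06482034  65.08935258 195.97086972]
n 2 shift [0.1447, 0.0017, 0.3204] turn [0.0002, -0.0011, 0.0018] total [0.289 0.003 0.641] [ 0.    -0.002  0.004]
n 2 shift [0.0, 0.0, 0.2833] turn [0.0, 0.0, 0.0] total [0.    0.    0.567] [0. 0. 0.]
29.5 bay [-31.  190.6 190.1] open 70.1 F bay [-0.5 -0.1  1.3]
```

Request:
{"method": "jog_arm", "body": {"targets": [[[0.145,0.002,0.32],[0,0,0]],[[0.145,0.002,0.32],[0,0,0]],[[0,0,0.3],[0,0,0]],[[0,0,0.17],[0,0,0]],[[0,0,0.1],[0,0,0]],[[0,0,0],[0,0,0]]]}}

```text
time_s: 30.25
position: [448.9, 62.7, 14.5]
tool_rot: [0.101, -3.135, -0.001]
force: [0.7, 0.7, -0.5]
opening: 70.7
grip_force: 0.0
```

Request:
{"method": "jog_arm", "body": {"targets": [[[0,0,0],[0,0,0]],[[0,0,0],[0,0,0]],[[0,0,0],[0,0,0]],[[0,0,0],[0,0,0]]], "hand": 0, "newtons": 30}}

```text
time_s: 30.75
position: [450.0, 62.4, 16.3]
tool_rot: [-0.103, 3.14, -0.0]
force: [-0.8, 0.7, 5.3]
opening: 44.0
grip_force: 30.0
```

```bash
python3 - <<'E'
from h import *
p,r=pose(); print(p,robot.state()['force'])
plan((p+[0,0,130],None),(None,down(YR+90)),(None,SL),(bay(2,[8,-6,75]),None),(bay(2,[8,-6,22]),None))
E
```

```text
[450.01119712  62.35707647  16.26398775] [-0.81034774  0.70994753  5.34626804]
n 3 shift [-0.0, -0.0, -0.2889] turn [0.0, 0.0, 0.0] total [-0.    -0.    -0.867] [0. 0. 0.]
n 9 shift [0.0, 0.0, 0.0] turn [-0.0, 0.0, 0.11] total [0. 0. 0.] [-0.    0.    0.99]
n 3 shift [0.0, 0.0, 0.0] turn [-0.0933, 0.0, 0.0] total [0. 0. 0.] [-0.28  0.    0.  ]
n 3 shift [-0.1675, 0.2205, 0.1966] turn [0.0, 0.0, 0.0] total [-0.502  0.662  0.59 ] [0. 0. 0.]
n 1 shift [-0.0, 0.0, 0.3533] turn [0.0, 0.0, 0.0] total [-0.     0.     0.353] [0. 0. 0.]
```

Request:
{"method": "jog_arm", "body": {"targets": [[[0,0,-0.289],[0,0,0]],[[0,0,-0.289],[0,0,0]],[[0,0,-0.289],[0,0,0]],[[0,0,0],[0,0,0.11]],[[0,0,0],[0,0,0.11]],[[0,0,0],[0,0,0.11]],[[0,0,0],[0,0,0.11]],[[0,0,0],[0,0,0.11]]]}}

```text
time_s: 31.75
position: [449.5, 62.4, 145.6]
tool_rot: [-1.228, -2.89, 0.001]
force: [-0.1, -0.6, -1.2]
opening: 43.8
grip_force: 30.0
```

Request:
{"method": "jog_arm", "body": {"targets": [[[0,0,0],[0,0,0.11]],[[0,0,0],[0,0,0.11]],[[0,0,0],[0,0,0.11]],[[0,0,0],[0,0,0.11]],[[0,0,0],[-0.0933,0,0]],[[0,0,0],[-0.0933,0,0]],[[0,0,0],[-0.0933,0,0]]]}}

```text
time_s: 32.62
position: [449.5, 62.3, 146.0]
tool_rot: [1.901, 2.062, 0.464]
force: [-0.1, 0.8, -2.9]
opening: 43.9
grip_force: 30.0
```

Request:
{"method": "jog_arm", "body": {"targets": [[[-0.167,0.22,0.197],[0,0,0]],[[-0.167,0.22,0.197],[0,0,0]],[[-0.167,0.22,0.197],[0,0,0]],[[0,0,0.15],[0,0,0]],[[0,0,0.13],[0,0,0]],[[0,0,0],[0,0,0]]]}}

```text
time_s: 33.38
position: [600.0, -0.5, 68.1]
tool_rot: [1.905, 2.067, 0.459]
force: [0.4, 0.3, -2.1]
opening: 43.8
grip_force: 30.0
```

```bash
python3 - <<'E'
from h import *
st(2); plan((bay(2,[8,-6,22]),SL))
E
```

```text
33.375 bay [ 6.1 -5.6 31.3] open 43.8 F bay [-0.5  0.3 -2.1]
n 1 shift [-0.003, 0.0127, 0.0619] turn [-0.0028, -0.0007, -0.0003] total [-0.003  0.013  0.062] [-0.003 -0.001 -0.   ]
```

Request:
{"method": "jog_arm", "body": {"targets": [[[0,0,0.04],[0,0,0]],[[0,0,0.03],[0,0,0]],[[0,0,0.01],[0,0,0]],[[0,0,0],[0,0,0]]]}}

```text
time_s: 33.88
position: [605.7, -0.3, 58.9]
tool_rot: [1.903, 2.065, 0.46]
force: [0.3, -0.1, -1.8]
opening: 43.6
grip_force: 30.0
```

```bash
python3 -c "
from h import *
st(2)"
```

```text
33.875 bay [ 7.4 -5.8 20.5] open 43.6 F bay [-0.5 -0.1 -1.7]
```

Request:
{"method": "jog_arm", "body": {"targets": [[[0,0,0.015],[0,0,0]],[[0,0,0],[0,0,0]]]}}

```text
time_s: 34.12
position: [606.7, -0.2, 56.7]
tool_rot: [1.903, 2.065, 0.46]
force: [-0.2, 0.8, -2.1]
opening: 43.5
grip_force: 30.0
```

```bash
python3 -c "
from h import *
st(2)"
```

```text
34.125 bay [ 7.3 -5.8 18.1] open 43.5 F bay [-1.   0.8 -1.9]
```

Close to the surface now. I slide to the ledge, to x about 0, then check.

Request:
{"method": "jog_arm", "body": {"targets": [[[0,-0.03,0.005],[0,0,0]],[[0,-0.02,0],[0,0,0]],[[0,0,0],[0,0,0]]]}}

```text
time_s: 34.5
position: [600.5, -0.8, 53.1]
tool_rot: [1.903, 2.064, 0.461]
force: [1.8, 0.2, -1.4]
opening: 43.6
grip_force: 30.0
```

```bash
python3 -c "
from h import *
st(2)"
```

```text
34.5 bay [ 0.1 -5.9 17.5] open 43.6 F bay [ 1.  0. -2.]
```

Request:
{"method": "jog_arm", "body": {"targets": [[[0.015,-0.01,0.005],[0,0,0]],[[0,0,0],[0,0,0]]]}}

```text
time_s: 34.75
position: [600.5, 0.9, 52.6]
tool_rot: [1.901, 2.061, 0.462]
force: [5.3, -1.8, 0.7]
opening: 43.8
grip_force: 30.0
```

```bash
python3 -c "
from h import *
st(2)"
```

```text
34.75 bay [ 0.  -4.2 17. ] open 43.8 F bay [ 5.  -2.3 -1.5]
```

Request:
{"method": "jog_arm", "body": {"targets": [[[0.025,0.003,0],[0,0,0]],[[0.008,0,0],[0,0,0]],[[0,0,0],[0,0,0]]]}}

```text
time_s: 35.12
position: [600.1, 5.3, 52.6]
tool_rot: [1.901, 2.061, 0.461]
force: [2.8, -7.2, 0.4]
opening: 43.7
grip_force: 30.0
```

```bash
python3 -c "
from h import *
st(2)"
```

```text
35.125 bay [ 0.   0.3 17. ] open 43.7 F bay [ 2.2 -7.4 -0.5]
```

Request:
{"method": "jog_arm", "body": {"targets": [[[0.01,0,0],[0,0,0]],[[0,0,0],[0,0,0]]]}}

```text
time_s: 35.38
position: [600.1, 5.5, 52.7]
tool_rot: [1.9, 2.06, 0.459]
force: [0.1, -16.8, 2.2]
opening: 43.6
grip_force: 30.0
```

```bash
python3 -c "
from h import *
st(2)"
```

```text
35.375 bay [ 0.1  0.4 17.1] open 43.6 F bay [ -0.2 -16.8   2.5]
```

Request:
{"method": "jog_arm", "body": {"targets": [[[-0.005,-0.005,0.01],[0,0,0]],[[0,0,0.01],[0,0,0]],[[0,0,0],[0,0,0]]]}}

```text
time_s: 35.75
position: [601.2, 5.4, 50.3]
tool_rot: [1.9, 2.059, 0.461]
force: [0.6, -11.4, 6.5]
opening: 43.7
grip_force: 30.0
```

```bash
python3 -c "
from h import *
st(2)"
```

```text
35.75 bay [-0.   0.3 14.4] open 43.7 F bay [  2.5 -11.4   6. ]
```

Request:
{"method": "jog_arm", "body": {"targets": [[[0,0,0.005],[0,0,0]],[[0,0,0],[0,0,0]]]}}

```text
time_s: 36.0
position: [601.2, 5.4, 50.1]
tool_rot: [1.9, 2.059, 0.462]
force: [-4.1, -13.3, 14.6]
opening: 43.9
grip_force: 30.0
```

Request:
{"method": "jog_arm", "body": {"targets": [[[0,0,0],[0,0,0]],[[0,0,0],[0,0,0]],[[0,0,0],[0,0,0]]], "hand": 0.62}}

```text
time_s: 36.38
position: [599.5, 7.7, 47.6]
tool_rot: [1.903, 2.067, 0.46]
force: [-0.6, 0.3, -0.4]
opening: 54.4
grip_force: 0.0
```

Request:
{"method": "jog_arm", "body": {"targets": [[[0,0,-0.1],[0,0,0]],[[0,0,-0.2],[0,0,0]],[[0,0,-0.38],[0,0,0]],[[-0.2,0,-0.3],[0,0,0]],[[0,0,0],[0,0,0]]]}}

```text
time_s: 37.0
position: [540.1, -29.2, 184.9]
tool_rot: [1.9, 2.059, 0.462]
force: [0.6, 0.3, -1.1]
opening: 54.3
grip_force: 0.0
```

```bash
python3 - <<'E'
from h import *
st(2); w,c=snap('wrist','w10'); t,c2=snap('top','top5')
cv2.imwrite('pics/c4.png',np.hstack([w[0:300,150:550,::-1],cv2.resize(t[130:230,240:400,::-1],(400,300),interpolation=cv2.INTER_CUBIC)]))
E
```

```text
37.0 bay [ -0.3 -29.3 163.3] open 54.3 F bay [ 0.1  0.3 -1.3]
```

View pics/c4.png

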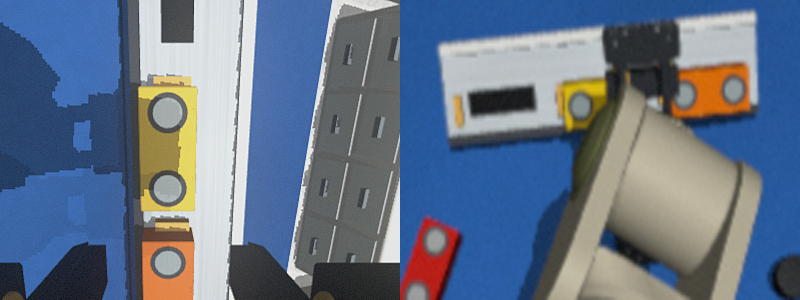

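Yellow is home on the ledge, with its end at the stop (172,80). Red is next.

```bash
python3 - <<'E'
from h import *
plan((None,down(YR+90)),([484,197,200],None),(None,down(159)))
E
```

```text
n 3 shift [0.0, 0.0, 0.0] turn [0.0931, 0.0001, -0.0002] total [0. 0. 0.] [ 0.279  0.    -0.   ]
n 4 shift [0.3808, -0.0618, -0.0311] turn [0.0, 0.0, 0.0] total [ 1.523 -0.247 -0.124] [0. 0. 0.]
n 7 shift [0.0, 0.0, 0.0] turn [0.0, 0.0, -0.1021] total [0. 0. 0.] [ 0.     0.    -0.715]
```

Request:
{"method": "jog_arm", "body": {"targets": [[[0,0,0],[0.0931,0,0]],[[0,0,0],[0.0931,0,0]],[[0,0,0],[0.0931,0,0]],[[0.38,-0.062,-0.031],[0,0,0]],[[0.38,-0.062,-0.031],[0,0,0]],[[0.38,-0.062,-0.031],[0,0,0]],[[0.38,-0.062,-0.031],[0,0,0]],[[0,0,0],[0,0,-0.102]]], "hand": 0.8}}

```text
time_s: 38.1
position: [482.6, 200.3, 198.5]
tool_rot: [-1.925, -2.48, 0.003]
force: [1.0, -0.6, 0.1]
opening: 70.3
grip_force: 0.0
```

Request:
{"method": "jog_arm", "body": {"targets": [[[0,0,0],[0,0,-0.102]],[[0,0,0],[0,0,-0.102]],[[0,0,0],[0,0,-0.102]],[[0,0,0],[0,0,-0.102]],[[0,0,0],[0,0,-0.102]],[[0,0,0],[0,0,-0.102]],[[0,0,0],[0,0,0]]]}}

```text
time_s: 38.98
position: [483.9, 197.0, 198.3]
tool_rot: [-0.575, -3.086, 0.002]
force: [-0.3, 0.5, 0.7]
opening: 70.4
grip_force: 0.0
```

```bash
python3 - <<'E'
from h import *
im,c=snap('wrist','w11'); ctr,yaw=fresh(im,c,'red'); y=yaw+180 if yaw<90 else yaw
print(pose()[0]); plan(([*ctr,100],down(y)),([*ctr,15],None))
E
```

```text
Traceback (most recent call last):
  File "h.py", line 40, in fresh
    L=[onz(c,*ce[k],36)[:2] for k in i]; d=L[0]-L[1]
                                           ~^^^
IndexError: list index out of range
```

```bash
python3 - <<'E'
from h import *
im,c=load('w11'); hsv=cv2.cvtColor(im,cv2.COLOR_RGB2HSV)
m=cv2.inRange(hsv,*HUE['red']);
for q in cv2.findContours(m,0,2)[0]:
    if cv2.contourArea(q)>150: print(cv2.boundingRect(q),cv2.contourArea(q))
E
```

```text
(319, 113, 28, 32) 303.5
(459, 0, 51, 44) 1716.0
```

View pics/w11.png

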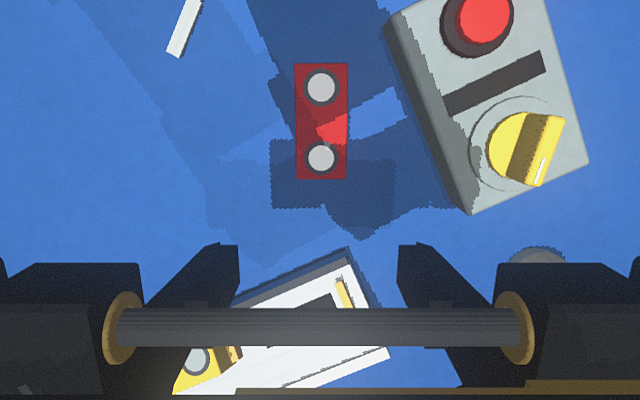

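The view shows red at columns 295–347, rows 63–180, with its lenses at (321,87) and (320,157). Shadow had shifted the mask away from it, so I use the lens centres directly.

```bash
python3 - <<'E'
from h import *
im,c=load('w11'); L=[onz(c,u,v,36)[:2] for u,v in((321,87),(320.5,157.5))]; d=L[0]-L[1]; ctr=(L[0]+L[1])/2
y=np.degrees(np.arctan2(d[1],d[0]))%360; print(ctr,np.linalg.norm(d),y)
plan(([*ctr,100],down(y)),([*ctr,14],None))
E
```

```text
[438.44337467 217.64080912] 57.98618270616702 158.5638899263119
n 2 shift [0.166, 0.01, 0.329] turn [-0.0004, -0.0006, 0.0013] total [0.332 0.02  0.658] [-0.001 -0.001  0.003]
n 2 shift [0.0, 0.0, 0.2867] turn [0.0, 0.0, 0.0] total [0.    0.    0.573] [0. 0. 0.]
```

Request:
{"method": "jog_arm", "body": {"targets": [[[0.166,0.01,0.329],[0,0,0]],[[0.166,0.01,0.329],[0,0,0]],[[0,0,0.3],[0,0,0]],[[0,0,0.17],[0,0,0]],[[0,0,0.1],[0,0,0]],[[0,0,0],[0,0,0]]]}}

```text
time_s: 39.78
position: [438.3, 217.2, 14.4]
tool_rot: [-0.577, -3.085, 0.002]
force: [0.8, -1.4, 0.5]
opening: 70.3
grip_force: 0.0
```

Request:
{"method": "jog_arm", "body": {"targets": [[[0,0,0],[0,0,0]],[[0,0,0],[0,0,0]],[[0,0,0],[0,0,0]],[[0,0,0],[0,0,0]]], "hand": 0, "newtons": 30}}

```text
time_s: 40.28
position: [439.2, 217.2, 16.0]
tool_rot: [0.574, 3.088, 0.0]
force: [-1.2, 0.1, 6.1]
opening: 43.9
grip_force: 30.0
```

```bash
python3 - <<'E'
from h import *
p,r=pose(); print(p,robot.state()['force'])
plan((p+[0,0,130],None),(None,down(YR+90)),(None,SL),(bay(3,[8,-6,75]),None),(bay(3,[8,-6,22]),None))
E
```

```text
[439.22592043 217.16269521  16.00517604] [-1.17225388  0.1403784   6.10274548]
n 3 shift [-0.0002, 0.0001, -0.2889] turn [0.0, 0.0, 0.0] total [-0.001  0.    -0.867] [0. 0. 0.]
n 7 shift [0.0, 0.0, 0.0] turn [0.0001, 0.0, 0.102] total [0. 0. 0.] [0.    0.    0.714]
n 3 shift [0.0, 0.0, 0.0] turn [-0.0933, 0.0, 0.0] total [0. 0. 0.] [-0.28  0.    0.  ]
n 3 shift [-0.2412, 0.217, 0.1943] turn [0.0, 0.0, 0.0] total [-0.724  0.651  0.583] [0. 0. 0.]
n 1 shift [0.0, 0.0, 0.3533] turn [0.0, 0.0, 0.0] total [0.    0.    0.353] [0. 0. 0.]
```

Request:
{"method": "jog_arm", "body": {"targets": [[[0,0,-0.289],[0,0,0]],[[0,0,-0.289],[0,0,0]],[[0,0,-0.289],[0,0,0]],[[0,0,0],[0,0,0.102]],[[0,0,0],[0,0,0.102]],[[0,0,0],[0,0,0.102]],[[0,0,0],[0,0,0.102]],[[0,0,0],[0,0,0.102]]]}}

```text
time_s: 41.28
position: [438.6, 217.0, 145.1]
tool_rot: [-1.74, -2.615, 0.002]
force: [-0.0, 0.5, -3.1]
opening: 43.6
grip_force: 30.0
```

Request:
{"method": "jog_arm", "body": {"targets": [[[0,0,0],[0,0,0.102]],[[0,0,0],[0,0,0.102]],[[0,0,0],[-0.0933,0,0]],[[0,0,0],[-0.0933,0,0]],[[0,0,0],[-0.0933,0,0]]]}}

```text
time_s: 41.9
position: [438.4, 217.1, 145.5]
tool_rot: [1.901, 2.062, 0.465]
force: [0.7, -2.2, -3.1]
opening: 43.9
grip_force: 30.0
```

Request:
{"method": "jog_arm", "body": {"targets": [[[-0.241,0.217,0.194],[0,0,0]],[[-0.241,0.217,0.194],[0,0,0]],[[-0.241,0.217,0.194],[0,0,0]],[[0,0,0.15],[0,0,0]],[[0,0,0.13],[0,0,0]],[[0,0,0],[0,0,0]]]}}

```text
time_s: 42.65
position: [590.0, 120.6, 68.3]
tool_rot: [1.905, 2.067, 0.458]
force: [0.4, 0.2, -3.7]
opening: 43.7
grip_force: 30.0
```

```bash
python3 - <<'E'
from h import *
st(3); plan((bay(3,[6,-6,16]),SL))
E
```

```text
42.65 bay [ 6.1 -6.  31.6] open 43.7 F bay [-1.2  0.1 -3.5]
n 1 shift [0.0002, -0.0002, 0.1037] turn [-0.0027, -0.0002, -0.0004] total [ 0.    -0.     0.104] [-0.003 -0.    -0.   ]
```

Request:
{"method": "jog_arm", "body": {"targets": [[[0,0,0.05],[0,0,0]],[[0,0,0.04],[0,0,0]],[[0,0,0],[0,0,0]]]}}

```text
time_s: 43.02
position: [596.4, 121.3, 57.8]
tool_rot: [1.902, 2.065, 0.461]
force: [1.1, 0.1, -2.8]
opening: 43.8
grip_force: 30.0
```

```bash
python3 -c "
from h import *
st(3)"
```

```text
43.025 bay [ 7.5 -5.9 19.2] open 43.8 F bay [-0.2 -0.  -3. ]
```

Request:
{"method": "jog_arm", "body": {"targets": [[[0,-0.025,0],[0,0,0]],[[0,-0.02,0],[0,0,0]],[[0.01,0,0],[0,0,0]],[[0,0,0],[0,0,0]]]}}

```text
time_s: 43.52
position: [590.4, 122.3, 55.2]
tool_rot: [1.902, 2.064, 0.462]
force: [-0.5, -0.6, -4.1]
opening: 44.0
grip_force: 30.0
```

```bash
python3 -c "
from h import *
st(3)"
```

```text
43.525 bay [ 1.  -4.3 19.4] open 44.0 F bay [-2.2 -0.5 -3.5]
```

Request:
{"method": "jog_arm", "body": {"targets": [[[0,0,0.02],[0,0,0]],[[0,-0.01,0.005],[0,0,0]],[[0,0,0],[0,0,0]]]}}

```text
time_s: 43.9
position: [591.0, 122.2, 51.2]
tool_rot: [1.902, 2.064, 0.462]
force: [3.0, 0.4, -3.5]
opening: 43.7
grip_force: 30.0
```

```bash
python3 -c "
from h import *
st(3)"
```

```text
43.9 bay [-0.2 -4.5 15.5] open 43.7 F bay [ 1.3  0.2 -4.4]
```

Request:
{"method": "jog_arm", "body": {"targets": [[[0.02,-0.008,0],[0,0,0]],[[0,0,0],[0,0,0]]]}}

```text
time_s: 44.15
position: [590.6, 125.1, 51.4]
tool_rot: [1.9, 2.062, 0.464]
force: [5.0, -0.6, -2.7]
opening: 44.0
grip_force: 30.0
```

```bash
python3 -c "
from h import *
st(3)"
```

```text
44.15 bay [-0.2 -1.6 15.8] open 44.0 F bay [ 3.3 -1.  -4.5]
```

Request:
{"method": "jog_arm", "body": {"targets": [[[0.01,0,0],[0,0,0]],[[0.01,0,0],[0,0,0]],[[0,0,0],[0,0,0]]]}}

```text
time_s: 44.52
position: [590.4, 126.8, 51.5]
tool_rot: [1.9, 2.061, 0.463]
force: [3.8, -10.7, 0.6]
opening: 43.9
grip_force: 30.0
```

```bash
python3 -c "
from h import *
st(3)"
```

```text
44.525 bay [-0.2  0.1 16. ] open 43.9 F bay [  2.9 -11.   -0.7]
```

Request:
{"method": "jog_arm", "body": {"targets": [[[0.007,0,0],[0,0,0]],[[0,0,0.008],[0,0,0]],[[0,0,0],[0,0,0]]]}}

```text
time_s: 44.9
position: [590.8, 126.8, 50.8]
tool_rot: [1.9, 2.06, 0.462]
force: [-0.9, -21.4, 6.2]
opening: 44.0
grip_force: 30.0
```

```bash
python3 -c "
from h import *
st(3)"
```

```text
44.9 bay [-0.2  0.1 15.1] open 44.0 F bay [  0.2 -21.3   6.8]
```

Request:
{"method": "jog_arm", "body": {"targets": [[[-0.008,-0.005,0.008],[0,0,0]],[[0,0,0],[0,0,0]]]}}

```text
time_s: 45.15
position: [591.2, 126.8, 49.9]
tool_rot: [1.899, 2.06, 0.465]
force: [1.3, -10.0, 6.3]
opening: 44.0
grip_force: 30.0
```

Request:
{"method": "jog_arm", "body": {"targets": [[[0,0,0],[0,0,0]],[[0,0,0],[0,0,0]],[[0,0,0],[0,0,0]]], "hand": 0.62}}

```text
time_s: 45.52
position: [589.1, 128.2, 47.9]
tool_rot: [1.902, 2.065, 0.461]
force: [-1.4, -0.3, 0.2]
opening: 54.8
grip_force: 0.0
```

Request:
{"method": "jog_arm", "body": {"targets": [[[0,0,-0.1],[0,0,0]],[[0,0,-0.2],[0,0,0]],[[0,0,-0.38],[0,0,0]],[[-0.2,0,-0.3],[0,0,0]],[[0,0,0],[0.0933,0,0]],[[0,0,0],[0.0933,0,0]],[[0,0,0],[0.0933,0,0]],[[0,0,0],[0,0,0]]]}}

```text
time_s: 46.52
position: [530.2, 93.1, 181.3]
tool_rot: [2.128, 2.31, 0.002]
force: [-0.7, -0.5, -0.2]
opening: 54.8
grip_force: 0.0
```

```bash
python3 - <<'E'
from h import *
p,r=pose(); print(p); plan(([548,5,240],None),(None,down(5)))
plan(([548,5,240],None),(None,down(185)))
E
```

```text
[530.23216415  93.06016942 181.28260506]
n 2 shift [-0.2974, 0.0353, -0.1956] turn [0.0, 0.0, 0.0] total [-0.595  0.071 -0.391] [0. 0. 0.]
n 9 shift [0.0, 0.0, 0.0] turn [0.0001, -0.0001, 0.1107] total [0. 0. 0.] [ 0.001 -0.001  0.997]
n 2 shift [-0.2974, 0.0353, -0.1956] turn [0.0, 0.0, 0.0] total [-0.595  0.071 -0.391] [0. 0. 0.]
n 9 shift [0.0, 0.0, 0.0] turn [0.0001, 0.0001, -0.1115] total [0. 0. 0.] [ 1.000e-03  1.000e-03 -1.003e+00]
```

Request:
{"method": "jog_arm", "body": {"targets": [[[-0.297,0.035,-0.196],[0,0,0]],[[-0.297,0.035,-0.196],[0,0,0]],[[0,0,0],[0,0,0.111]],[[0,0,0],[0,0,0.111]],[[0,0,0],[0,0,0.111]],[[0,0,0],[0,0,0.111]],[[0,0,0],[0,0,0.111]],[[0,0,0],[0,0,0.111]]]}}

```text
time_s: 47.52
position: [546.3, 5.3, 240.1]
tool_rot: [3.0, 0.929, 0.004]
force: [1.1, 0.1, -0.0]
opening: 54.6
grip_force: 0.0
```

Request:
{"method": "jog_arm", "body": {"targets": [[[0,0,0],[0,0,0.111]],[[0,0,0],[0,0,0.111]],[[0,0,0],[0,0,0.111]],[[0,0,0],[0,0,0]]]}}

```text
time_s: 48.02
position: [546.4, 5.3, 240.1]
tool_rot: [3.139, 0.134, 0.003]
force: [-0.5, -0.3, -1.1]
opening: 54.7
grip_force: 0.0
```

```bash
python3 - <<'E'
from h import *
w,c=snap('wrist','w12'); cv2.imwrite('pics/c5.png',cv2.resize(w[0:220,80:600,::-1],None,fx=1.53,fy=1.53,interpolation=cv2.INTER_CUBIC))
plan(([511,360,240],None),(None,down(-32)),([511,360,62],None))
E
```

```text
n 6 shift [-0.005, -0.3961, -0.0001] turn [0.0, 0.0, 0.0] total [-0.03  -2.377 -0.   ] [0. 0. 0.]
n 4 shift [0.0, 0.0, 0.0] turn [-0.0, -0.0002, 0.1027] total [0. 0. 0.] [-0.    -0.001  0.411]
n 3 shift [0.0, 0.0, 0.3956] turn [0.0, 0.0, 0.0] total [0.    0.    1.187] [0. 0. 0.]
```

View pics/c5.png

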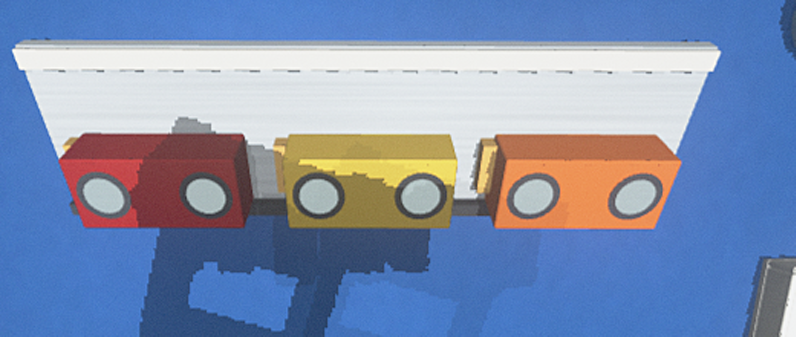

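All three sit in line on the ledge, with their lower edges at row 228 of the crop, and each is against its stop. I'll check that numerically from the lenses and go on to the valve.

```bash
python3 - <<'E'
from h import *
w,c=load('w12'); g=cv2.cvtColor(w,cv2.COLOR_RGB2HSV)
m=cv2.inRange(g,(0,0,130),(180,45,255)); m[:110]=0; m[150:]=0
n,_,s,ce=cv2.connectedComponentsWithStats(m); o=[]
for k in range(1,n):
    if 250<s[k,4]<1200 and s[k,2]<45:
        O,d=ray(c,*ce[k]); O=RB.inv().apply(O-V[:3]); d=RB.inv().apply(d); q=O+d*(34.5-O[2])/d[2]; o.append(q); print(ce[k].round(1),s[k,4],q.round(1))
E
```

```text
[252.9 119.2] 320 [ 9.8 60.2 34.5]
[383.8 120.3] 268 [  9.1 -51.4  34.5]
[147.3 127.6] 485 [  1.5 152.8  34.5]
[214.1 127.8] 458 [ 1.4 94.9 34.5]
[287.9 127.9] 455 [ 1.5 30.8 34.5]
[354.6 128.1] 459 [  1.5 -27.   34.5]
[428.3 128.1] 477 [  1.6 -91.   34.5]
[495.  128.4] 478 [   1.5 -148.8   34.5]
```

Request:
{"method": "jog_arm", "body": {"targets": [[[-0.005,-0.396,0],[0,0,0]],[[-0.005,-0.396,0],[0,0,0]],[[-0.005,-0.396,0],[0,0,0]],[[-0.005,-0.396,0],[0,0,0]],[[-0.005,-0.396,0],[0,0,0]],[[-0.005,-0.396,0],[0,0,0]],[[0,0,0],[0,0,0]]], "hand": 0.5}}

```text
time_s: 48.95
position: [511.5, 363.2, 239.3]
tool_rot: [-3.137, -0.144, -0.0]
force: [0.3, -0.4, -0.8]
opening: 43.9
grip_force: 0.0
```

Request:
{"method": "jog_arm", "body": {"targets": [[[0,0,0],[0,0,0.103]],[[0,0,0],[0,0,0.103]],[[0,0,0],[0,0,0.103]],[[0,0,0],[0,0,0.103]],[[0,0,0],[0,0,0]]]}}

```text
time_s: 49.58
position: [513.2, 358.9, 240.0]
tool_rot: [-3.018, 0.87, -0.001]
force: [0.3, 0.1, -0.2]
opening: 43.9
grip_force: 0.0
```

```bash
python3 - <<'E'
from h import *
p,r=pose(); print(p); plan(([511,360,62],down(-32)))
E
```

```text
[513.15284202 358.8943772  239.98880719]
n 3 shift [-0.0055, 0.0006, 0.3955] turn [-0.0001, -0.0001, -0.0006] total [-0.017  0.002  1.187] [-0.    -0.    -0.002]
```

All three are equally home: the centres are 121.9 mm apart and their heights up the slope match within 0.1 mm. Next I grip the valve bar.

Request:
{"method": "jog_arm", "body": {"targets": [[[-0.017,0.002,0.2],[0,0,0]],[[0,0,0.4],[0,0,0]],[[0,0,0.3],[0,0,0]],[[0,0,0.19],[0,0,0]],[[0,0,0.09],[0,0,0]],[[0,0,0],[0,0,0]]]}}

```text
time_s: 50.32
position: [510.8, 360.7, 62.8]
tool_rot: [3.018, -0.871, -0.0]
force: [-0.3, -0.1, -0.9]
opening: 44.0
grip_force: 0.0
```

Request:
{"method": "jog_arm", "body": {"targets": [[[0,0,0],[0,0,0]],[[0,0,0],[0,0,0]],[[0,0,0],[0,0,0]],[[0,0,0],[0,0,0]]], "hand": 0, "newtons": 15}}

```text
time_s: 50.82
position: [510.4, 360.3, 63.4]
tool_rot: [3.016, -0.873, -0.0]
force: [-3.2, -5.1, 5.5]
opening: 14.0
grip_force: 15.0
```

Request:
{"method": "jog_arm", "body": {"targets": [[[0,0,0],[0,0,-0.115]],[[0,0,0],[0,0,-0.115]],[[0,0,0],[0,0,-0.115]],[[0,0,0],[0,0,-0.115]],[[0,0,0],[0,0,-0.115]],[[0,0,0],[0,0,-0.115]],[[0,0,0],[0,0,-0.115]]]}}

```text
time_s: 51.7
position: [510.4, 360.4, 63.4]
tool_rot: [2.947, 1.087, -0.001]
force: [-3.0, -4.2, 5.3]
opening: 14.2
grip_force: 15.0
```

```bash
python3 - <<'E'
from h import *
s=robot.state();print(s['joints'],s['position'],s['force'],s['ft_torque'],s['opening'])
E
```

```text
[ 4.25951599e-01  6.73621654e-01  1.31457690e+00 -7.15911636e-04
  1.15429853e+00  1.29037979e+00] [510.43176578 360.44778599  63.4393417 ] [-2.98106453 -4.16445867  5.28234195] [-0.55548826  0.42186926 -0.07757858] 14.17974350491341
```

Request:
{"method": "jog_arm", "body": {"targets": [[[0,0,0],[0,0,-0.115]],[[0,0,0],[0,0,-0.115]],[[0,0,0],[0,0,-0.115]],[[0,0,0],[0,0,-0.115]],[[0,0,0],[0,0,-0.115]],[[0,0,0],[0,0,-0.115]],[[0,0,0],[0,0,-0.115]]]}}

```text
time_s: 52.58
position: [510.2, 360.5, 63.4]
tool_rot: [-1.735, -2.619, 0.002]
force: [-3.5, -3.6, 5.2]
opening: 13.7
grip_force: 15.0
```

Request:
{"method": "jog_arm", "body": {"targets": [[[0,0,0],[0,0,-0.115]],[[0,0,0],[0,0,-0.115]],[[0,0,0],[0,0,-0.115]],[[0,0,0],[0,0,-0.115]],[[0,0,0],[0,0,-0.115]],[[0,0,0],[0,0,-0.1]],[[0,0,0],[0,0,-0.1]]]}}

```text
time_s: 53.45
position: [510.2, 360.3, 63.4]
tool_rot: [0.072, -3.14, 0.002]
force: [-4.4, -5.0, 5.8]
opening: 13.5
grip_force: 15.0
```

```bash
python3 - <<'E'
from h import *
s=robot.state();print(s['joints'],s['position'],s['force'],s['ft_torque'],s['opening'],s['joint_torque'])
E
```

```text
[ 4.25999286e-01  6.73470679e-01  1.31492507e+00 -7.55712140e-04
  1.15481007e+00 -1.19065597e+00] [510.15679263 360.34510947  63.43515221] [-4.40533804 -5.0060736   5.84732381] [-0.59825742  0.53552539 -0.02804056] 13.503403998307935 [  0.80623638 -51.17059708 -19.54742074   0.50207052  -1.24236323
   1.61170967]
```

Request:
{"method": "jog_arm", "body": {"targets": [[[0,0,0],[0,0,-0.03]],[[0,0,0],[0,0,-0.03]],[[0,0,0],[0,0,0]]]}}

```text
time_s: 53.82
position: [510.3, 360.4, 63.4]
tool_rot: [0.212, -3.133, 0.001]
force: [-2.6, -3.7, 4.9]
opening: 14.5
grip_force: 15.0
```

```bash
python3 - <<'E'
from h import *
s=robot.state();print(s['joints'],s['position'],s['force'],s['ft_torque'],s['opening'],s['joint_torque'])
E
```

```text
[ 4.25843648e-01  6.73555975e-01  1.31479764e+00 -5.84980521e-04
  1.15447200e+00 -1.27981817e+00] [510.3249885  360.3594686   63.41816752] [-2.57124637 -3.68443616  4.94835709] [-0.55692393  0.39881887 -0.32694   ] 14.490221169852466 [  1.20732822 -51.56542897 -19.34472799   0.36948086  -1.04045223
  -0.52877007]
```

Request:
{"method": "jog_arm", "body": {"targets": [[[0,0,0],[0,0,-0.03]],[[0,0,0],[0,0,0]],[[0,0,0],[0,0,0]]]}}

```text
time_s: 54.2
position: [510.5, 360.4, 63.3]
tool_rot: [0.284, -3.128, 0.001]
force: [-3.0, -4.6, 6.0]
opening: 15.0
grip_force: 15.6
```

```bash
python3 - <<'E'
from h import *
s=robot.state();print(s['joints'][5],s['ft_torque'],s['opening'])
E
```

```text
-1.325545305595263 [-0.69444281  0.35633571 -0.32794317] 15.03193995261356
```

Request:
{"method": "jog_arm", "body": {"targets": [[[0,0,0],[0,0,0]],[[0,0,0],[0,0,0]],[[0,0,-0.2],[0,0,0]],[[0,0,-0.4],[0,0,0]],[[0,0,-0.4],[0,0,0]],[[0,0,0],[0,0,0]]], "hand": 0.5}}

```text
time_s: 54.95
position: [512.1, 361.9, 217.8]
tool_rot: [-0.285, 3.119, 0.005]
force: [-0.6, 0.1, -0.9]
opening: 44.3
grip_force: 0.0
```

```bash
python3 - <<'E'
from h import *
p,r=pose(); print(p); t,c=snap('wrist','w13')
plan(([412,354,100],None),([412,354,62],None))
E
```

```text
[512.13823257 361.85305178 217.80229944]
n 3 shift [0.2207, 0.0236, 0.2536] turn [0.0, 0.0, 0.0] total [0.662 0.071 0.761] [0. 0. 0.]
n 1 shift [0.001, -0.0003, 0.2533] turn [0.0, 0.0, 0.0] total [ 0.001 -0.     0.253] [0. 0. 0.]
```

View pics/w13.png

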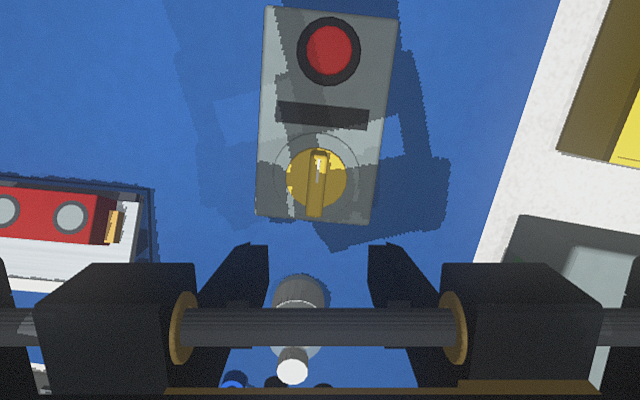

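The wrist view shows the knob bar (318,180) back in line with the box, so it is tight; the torque also rose against the stop. The button is at (329,48). Now I press it with closed fingers.

Request:
{"method": "jog_arm", "body": {"targets": [[[0.22,0.024,0.1],[0,0,0]],[[0.22,0.024,0.2],[0,0,0]],[[0.22,0.024,0.3],[0,0,0]],[[0,0,0.16],[0,0,0]],[[0,0,0.1],[0,0,0]],[[0,0,0],[0,0,0]]], "hand": 0}}

```text
time_s: 55.75
position: [411.2, 353.4, 82.6]
tool_rot: [0.285, -3.126, 0.002]
force: [0.5, -0.4, 0.6]
opening: 0.4
grip_force: 0.0
```

Request:
{"method": "jog_arm", "body": {"targets": [[[0,0,0.05],[0,0,0]],[[0,0,0],[0,0,0]]]}}

```text
time_s: 56.0
position: [411.6, 353.6, 76.3]
tool_rot: [-0.285, 3.129, 0.0]
force: [-0.4, -0.1, -0.6]
opening: 0.3
grip_force: 0.0
```

Request:
{"method": "jog_arm", "body": {"targets": [[[0,0,0.05],[0,0,0]],[[0,0,0.04],[0,0,0]],[[0,0,0],[0,0,0]]]}}

```text
time_s: 56.38
position: [411.7, 353.7, 62.8]
tool_rot: [-0.286, 3.128, 0.0]
force: [1.3, 0.0, 3.0]
opening: 0.5
grip_force: 2.0
```

Request:
{"method": "jog_arm", "body": {"targets": [[[0,0,0.025],[0,0,0]],[[0,0,0],[0,0,0]]]}}

```text
time_s: 56.62
position: [411.8, 353.8, 61.1]
tool_rot: [-0.286, 3.126, 0.001]
force: [-4.2, -3.9, 21.0]
opening: 0.4
grip_force: 10.9
```

Request:
{"method": "jog_arm", "body": {"targets": [[[0,0,0.02],[0,0,0]],[[0,0,0],[0,0,0]]]}}

```text
time_s: 56.88
position: [411.9, 353.9, 60.7]
tool_rot: [-0.286, 3.124, 0.002]
force: [-11.8, -8.6, 47.2]
opening: 0.5
grip_force: 23.5
```

Request:
{"method": "jog_arm", "body": {"targets": [[[0,0,-0.1],[0,0,0]],[[0,0,-0.3],[0,0,0]],[[0,0,-0.4],[0,0,0]],[[0,0,-0.4],[0,0,0]],[[0,0,0],[0,0,0]]]}}

```text
time_s: 57.5
position: [412.4, 354.3, 240.1]
tool_rot: [-0.285, 3.121, 0.005]
force: [0.9, 0.1, -0.8]
opening: 0.4
grip_force: 0.0
```

```bash
python3 - <<'E'
from h import *
t,c=snap('top','top9')
hsv=cv2.cvtColor(t,cv2.COLOR_RGB2HSV); g=cv2.inRange(hsv,(0,0,110),(180,60,255))
# carrier colours still on the rest, seen from above
for k in HUE:
    m=cv2.inRange(hsv,*HUE[k]); m[:140]=0; m[185:]=0; m[:,:250]=0; m[:,390:]=0
    ys,xs=np.where(m); print(k,len(xs), (xs.mean().round(1),ys.mean().round(1)) if len(xs) else None)
for k,n in(('ora',1),('yel',2),('red',3)): print(k,n,proj(c,bay(n,[0,0,36])).round(1))
m=cv2.inRange(hsv,(50,80,60),(80,255,255)); m[:,:400]=0;m[:,480:]=0; ys,xs=np.where(m[150:250]); print('tray green',len(xs),xs.mean(),ys.mean()+150)
E
```

```text
ora 412 (np.float64(356.8), np.float64(160.3))
yel 371 (np.float64(321.0), np.float64(163.7))
red 327 (np.float64(280.2), np.float64(167.2))
ora 1 [363.7 160.5]
yel 2 [322.  164.2]
red 3 [280.2 167.9]
tray green 171 445.94152046783626 204.22222222222223
```

```bash
python3 -c "
from bench import robot
print(robot.close_job())"
```

```text
the job is handed in; nothing more can be done
None
```

The job is handed in at about 57 s of the 210 s: valve loosened, finished carrier in the tray, three fresh carriers home in their bays, valve retightened, button pressed and released. The button press peaked at 47 N at the fingertips; I took the 40 N limit as covering only the arm and gripper body, and no verdict came back on that or the rest.

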